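Test the large capacitor on the bench tester

TASK

Take the large capacitor out of its stand, which leaves only its top to hold; put it down on the mat, take it again by its middle and lay it gently home in the tester's cradle, on its side, studs towards the tall contact block. With it loaded and let go, press the large round key, then the bar-shaped key, then the square key, each fully down and one at a time. Press no key before that and never the small round one, and leave the other things on the bench alone.

Things in the scene. Friction and masses are not known exactly. Their poses are not given: they have to be found in the camera images.
- capacitor: large capacitor, 0.22 kg: bare aluminium can, diameter 40 mm, between two square black end caps 44 x 44 x 14 mm; 110 mm long in all, plus two brass studs 8 mm long (20 mm apart along its y) on the top end only. Origin: centre of its foot face; z along the can towards the studs, x and y square to the caps' flats. Starts upright in the stand, its top 50 mm and the studs showing
- cap_mid (a point): centre of the capacitor, on its axis 55 mm from the foot face
- cap_studs (a point): point between the tips of the two studs, on the axis 118 mm from the foot face
- stand: pale wooden block 84 x 84 x 66 mm fixed to the bench, with a 50 x 50 mm square well 60 mm deep (its floor 6 mm above the bench) in its middle in which the capacitor stands; origin: centre of its underside, axes along its sides
- mat: thin black rubber mat fixed to the bench between stand and tester, 200 mm (its x) x 170 mm (its y) x 3 mm, kept clear; origin: centre of its underside
- tester: grey component tester fixed to the bench, 200 mm (its x) x 270 mm (its y), flat top 50 mm above the bench; origin: centre of its underside, on the bench; x points from the keys to the cradle. A row of four keys runs along y at x = -60 mm, the cradle along y at x = +45 mm, a flush dark display between them
- cradle (a point): where the capacitor's centre belongs: on the cradle's axis (along y), 82 mm above the bench; axes as the tester's. Two U-shaped saddles, each 24 mm long, centred at y = -43 and +43 mm from here, 49 mm wide inside, floors 22 mm below this point, walls 6 mm thick, flared at the top, up to 16 mm above it. Between them 62 mm are open, down to 32 mm below this point
- contact (a point): middle of the face of the black contact block (63 mm wide, top 28 mm above this point) at the cradle's +y end, 67 mm from the rest point, which the studs must face
- lip (a point): top middle of the inner face of the low lip at the cradle's -y end (59 mm from the rest point, 8 mm below it) that stops the foot; between lip and contact block the capacitor has about 4 mm of play each way
- round_top (a point): centre of the top face of the large round key, 26 mm in diameter; about 67 mm above the bench when up. The four keys are of the same black plastic on a white panel, 52 mm apart in a row on the tester; which key is at which place varies
- bar_top (a point): centre of the top face of the bar-shaped key, 36 mm (along the tester's x) x 13 mm; same height
- square_top (a point): centre of the top face of the square key, 24 x 24 mm; same height
- small_top (a point): centre of the top face of the small round key, 14 mm in diameter, which must not be pressed; same height
- key_round (a joint): travel of the large round key: 0 when up, grows to 0.006 m when fully pressed (5 N spring, moves straight down)
- key_bar (a joint): travel of the bar-shaped key: 0 when up, grows to 0.006 m when fully pressed (5 N spring, moves straight down)
- key_square (a joint): travel of the square key: 0 when up, grows to 0.006 m when fully pressed (5 N spring, moves straight down)
- key_small (a joint): travel of the small round key: 0 when up, grows to 0.006 m when fully pressed (5 N spring, moves straight down)
- small_can: bystander: small bare aluminium can standing upright, 32 mm in diameter, 50 mm tall; origin under its foot (as for all bystanders: centre of the underside)
- chip_tray: bystander: white open tray of chips, 160 x 110 x 50 mm
- multimeter: bystander: hand multimeter lying flat, 156 x 80 x 38 mm
- breadboard: bystander: white breadboard, 84 x 55 x 15 mm
- screwdriver: bystander: screwdriver lying along its x, about 200 mm long
- spray: bystander: metal can standing upright, 44 mm in diameter, 120 mm tall
- notebook: bystander: blue notebook lying flat, 212 x 152 x 14 mm
Mind the look-alikes: they are no part of the job. What is shaped like the capacitor but green or orange is not meant.

How it is judged:
By the outcome, as a careful person would: the job done as asked, in the order asked, and still so for the second after the job is handed in, with the robot touching nothing.
It also fails if it takes over 72 s, if anything falls off the work surface, if the arm or the gripper's body presses on something with over 40 N, if the wrist force passes 120 N, or if a joint passes its speed limit or range.

ROBOT

A 7-joint arm with a two-finger parallel gripper is mounted at the origin on the work surface. World frame = base frame: x ahead of the robot, y to its left, z up, the work surface at z = 0. Lengths are in m, angles in rad, forces in N, time in s.
With the tool pointing down it reaches from about 0.4 to 0.85 m from the base axis. Payload 10.4 kg.
Tool frame: the origin (TCP) lies at the very end of the fingers, on their centre line; the grasp point (between the pads) lies 19 mm behind it; z points along the fingers, y is the line along which they close (so a half turn about z gives the same grasp; the last joint's range is limited). The gripper opens to 87 mm and grips with 3 to 60 N. Pads are 19 mm wide; open, the fingers measure 117 mm over their backs; the gripper's body (75 mm by 190 mm) begins 51 mm behind the grasp point.
Start: joints at [-1.156, 0.332, -0.065, 1.46, 0.022, 1.35, -0.088], TCP at [0.265, 0.566, 0.223] pointing down, gripper open.
Joint ranges: [-2.6, 2.6], [-0.5, 2.12], [-1.47, 1.34], [0.16, 2.42], [-1.27, 4.41], [0.06, 2.06], [-2.6, 2.6]. Speed limits (rad/s): [2.22, 2.22, 2.79, 2.79, 3.14, 3.14, 3.14].

INTERFACE

Orientations are given as a unit quaternion [x, y, z, w].
In Python, from bench import * gives the robot as it stands.
- The arm moves only by the tool carry_out, never from a script. Its argument "deltas" is a list of rows, each an object with "hand": the finger opening in mm, from 0 to 87; "dp": the shift along the tool's x, y, z each as a share of 250 mm, from -1 to 1, a list of three; "spin": the turn about the tool's z as a share of pi rad, from -1 to 1. In form: [{"hand": hand, "dp": [dx, dy, dz], "spin": spin}, ...]. A call has 1 to 20 rows; each row is the pose to reach, as a shift and turn from the pose commanded when the call began, along the tool's axes at that moment, turning the shorter way round; what a row does not reach only later rows make up. A row lasts 1/10 s, in which the tool goes at most 50 mm and 8.59 degrees, less where a joint would pass 70% of its speed; a pose out of reach is approached as far as the arm can. A call with a number of a shift or a turn outside -1 to 1 is refused whole. A call with a gripper value outside its range is refused whole. The fingers move at their own pace and stop on an object; "force" is the grip in N (left out, the last holds). Time passes only in rows, so rows that repeat a pose let the fingers close. It gives the time, the measured TCP pose, the force, the opening and the grip force at its end, in the units of the state.
- read_state(): the state, without advancing time (a new reading comes with each control period).
- camera(name): name is "side" or "top"; returns the picture (400x640x3 uint8, red, green, blue); there is no depth.
- get_calibration(name): a dict with "fx", "fy", "cx", "cy" (pixels), "R" (3x3) and "t" (3): a world point X has camera coordinates R X + t. Camera axes: x right, y down, z forward; pixel columns grow to the right and rows downward; lengths in m; the calibration is good to about 2 mm. A picture is of the moment at which its call begins. get_calibration takes no time and is no camera call.
- close_job(): hands the job in; it is judged then, once.
The state is a dict: "time": time; "joint_positions": joint angles; "joint_vel": joint speeds; "joint_torque": joint torques, N m; "ee_pos": TCP position; "eef_rot": TCP orientation; "ft_force": force on the tool from outside, world axes, zero at the start; "torque": the same for the moment, N m; "width": finger opening in m; "grip_force": force on a finger pad.
Only numpy, scipy, OpenCV 4.12 (cv2) and the standard library are available. Lean on these libraries where they do the work, as an engineer would, in place of code of your own. Each camera call takes 0.05 s, during which the arm holds its last target. There are 200 camera calls.

## Working session

There is one attempt and no reset: what is moved stays moved. The work goes in short steps, Python scripts to look and compute and a tool call to move; the robot and the scene stay as the last step left them, time stands still between calls to the robot, and variables do not carry over. Pictures are saved under pics/ and viewed, at most 10 in all, crops included, and the job is handed in when it is done.

Besides the shell and the picture viewer there is one more tool, called after "Call:" by a JSON object that holds its "api" and its "payload", one argument or row to a line. carry_out: Moves the arm, as the interface text tells. Its arguments: {"type":"object","properties":{"deltas":{"type":"array","items":{"type":"object","properties":{"hand":{"type":"number"},"dp":{"type":"array","items":{"type":"number","minimum":-1,"maximum":1}},"spin":{"type":"number","minimum":-1,"maximum":1}}}},"force":{"type":"number"}},"required":["deltas"]}

```bash
mkdir -p pics; python3 - <<'E'
from bench import *
import cv2
for n in ("top","side"):
    cv2.imwrite(f"pics/{n}0.png",camera(n)[:,:,::-1])
    c=get_calibration(n); print(n,c)
s=read_state(); print(s)
E
```

```text
top {'fx': 484.9212242469558, 'fy': 484.9212242469558, 'cx': 311.6943437270789, 'cy': 205.55078293961512, 'R': array([[-0.02646159, -0.99951546,  0.0163898 ],
       [-0.99799152,  0.02547015, -0.05800168],
       [ 0.05755612, -0.0178917 , -0.99818194]]), 't': array([-0.03770948,  0.56931771,  1.4539383 ])}
side {'fx': 376.89111507800965, 'fy': 376.89111507800965, 'cx': 321.36277100291073, 'cy': 201.02220310254594, 'R': array([[ 0.86365548, -0.50386989,  0.01464043],
       [-0.36837344, -0.65070152, -0.66399438],
       [ 0.34409333,  0.56806924, -0.74759422]]), 't': array([-0.49825085,  0.26920145,  1.0314123 ])}
{'time': 0.1, 'joint_positions': array([-1.15560693,  0.3327918 , -0.06471044,  1.46082774,  0.02164424,
        1.34995534, -0.08848682]), 'joint_vel': array([ 6.69518333e-04, -1.09363881e-03, -1.21011580e-03, -2.44857971e-03,
        7.38176763e-04, -2.94427505e-05, -2.39565227e-04]), 'joint_torque': array([ 2.02581105e-03, -6.24536848e+01,  2.48451205e-02, -3.90716743e+01,
       -6.13552518e-02,  3.65398068e-02,  8.04012507e-05]), 'ee_pos': array([0.26482449, 0.56573273, 0.22185823]), 'eef_rot': array([ 2.17125717e-01,  9.76143437e-01, -6.36336626e-04, -9.06147571e-05]), 'ft_force': array([ 0.45370722, -0.33513571, -0.14580578]), 'torque': array([-0.00632396, -0.01802837,  0.01118706]), 'grip_force': 0.0, 'width': 0.0869512011214638}
```

View pics/top0.png

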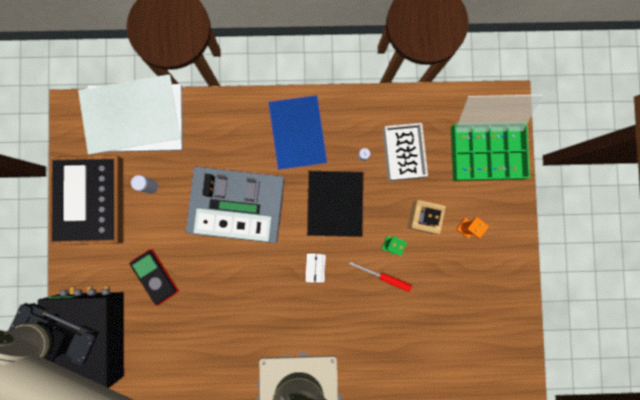

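View pics/side0.png

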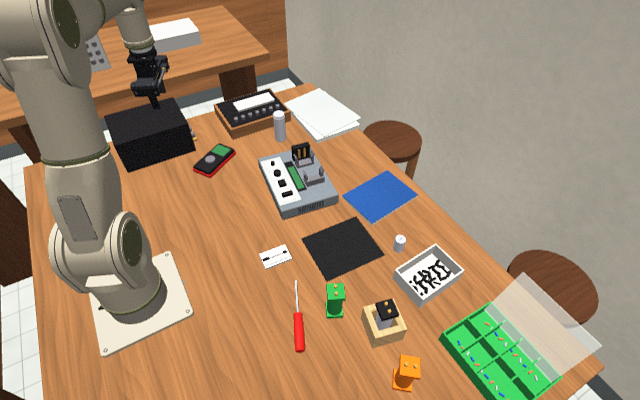

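Top view: the candidates are the black-capped part in the wooden stand (429,216), the green look-alike (395,245) and the orange look-alike (473,227). The black one in the pale stand is the one meant. The tester is at (236,205), with its contact block at the left, at (209,186). I'll enlarge these to confirm.

```bash
python3 - <<'E'
import cv2,numpy as np
t=cv2.imread("pics/top0.png");s=cv2.imread("pics/side0.png")
def cr(im,x,y,w,h,k): return cv2.resize(im[y:y+h,x:x+w],None,fx=k,fy=k,interpolation=cv2.INTER_CUBIC)
def grid(im,x0,y0,k,st=10):
    for x in range(-(-x0//st)*st,x0+im.shape[1]//k,st):
        cv2.line(im,((x-x0)*k,0),((x-x0)*k,5),(0,0,255),1); cv2.putText(im,str(x),((x-x0)*k+1,14),0,.33,(0,0,255),1)
    for y in range(-(-y0//st)*st,y0+im.shape[0]//k,st):
        cv2.line(im,(0,(y-y0)*k),(5,(y-y0)*k),(0,0,255),1); cv2.putText(im,str(y),(6,(y-y0)*k+4),0,.33,(0,0,255),1)
    return im
c1=grid(cr(t,183,160,108,86,7),183,160,7); cv2.imwrite("pics/tester.png",c1)
a=grid(cr(t,405,192,50,50,8),405,192,8); b=grid(cr(s,355,290,50,50,8),355,290,8)
cv2.imwrite("pics/stand.png",np.hstack([a,b]))
E
```

```text
(no output)
```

View pics/tester.png

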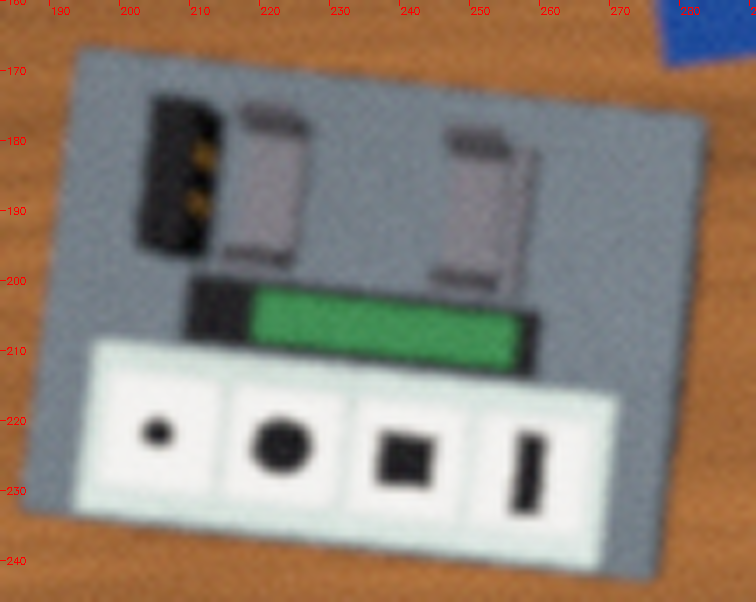

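View pics/stand.png

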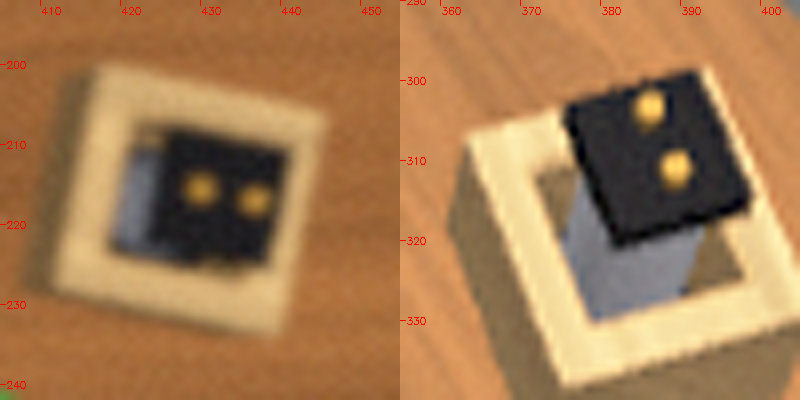

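The tester crop shows the keys from left to right: small round (205,222), large round (223,224), square (241,226), bar (258,227). The contact block is at the left, with its brass contacts spread along tester x. The stand crop confirms the black-capped capacitor with a bare can, studs at (430,215) and (437,217).

```bash
cat > h.py <<'E'
from bench import *
import numpy as np, cv2
from scipy.optimize import least_squares
def proj(n,P):
    c=get_calibration(n); q=np.atleast_2d(P)@c["R"].T+c["t"]
    return np.c_[c["fx"]*q[:,0]/q[:,2]+c["cx"],c["fy"]*q[:,1]/q[:,2]+c["cy"]]
def ray(n,uv,z):
    c=get_calibration(n); d=c["R"].T@np.array([(uv[0]-c["cx"])/c["fx"],(uv[1]-c["cy"])/c["fy"],1]); o=-c["R"].T@c["t"]
    return o+d*(z-o[2])/d[2]
def crop(x0,y0,k,pts): return (np.array(pts)+.5)/k-.5+[x0,y0]
def place(p,L):
    L=np.atleast_2d(L); c,s=np.cos(p[2]),np.sin(p[2])
    return np.c_[p[0]+c*L[:,0]-s*L[:,1],p[1]+s*L[:,0]+c*L[:,1],L[:,2]]
def fit(obs,p0):
    f=lambda p:np.concatenate([(proj(n,place(p,L))-uv).ravel() for n,L,uv in obs])
    r=least_squares(f,p0,loss="soft_l1"); return r.x,r.fun
E
python3 - <<'E'
from h import *
tl=np.array([[.1,.135,.05],[.1,-.135,.05],[-.1,-.135,.05],[-.1,.135,.05]]+[[-.06,y,.067] for y in(.078,.026,-.026,-.078)])
tp=crop(183,160,7,[(78,47),(707,118),(655,578),(22,512),(156,432),(281,446),(406,460),(527,473)])
p,e=fit([("top",tl,tp)],[.6,.15,-.1]); print("tester",p.round(4),e.round(1))
L=[[0,.010,.124],[0,-.010,.124],[.022,.022,.116],[.022,-.022,.116],[-.022,-.022,.116],[-.022,.022,.116]]
ct=crop(405,192,8,[(201,187),(254,200),(165,130),(290,148),(270,268),(155,252)])
cs=crop(355,290,8,[(250,107),(275,168),(300,68),(352,208),(215,248),(165,108)])
for o in ([("top",L,ct)],[("side",L,cs)],[("top",L,ct),("side",L,cs)]):
    q,e=fit(o,[.55,-.25,-.2]); print("cap",q.round(4),e.round(1))
st=crop(405,192,8,[(97,62),(328,112),(278,335),(52,288)])
q,e=fit([("top",[[.042,.042,.066],[.042,-.042,.066],[-.042,-.042,.066],[-.042,.042,.066]],st)],[.55,-.25,-.2]); print("stand",q.round(4),e.round(1))
for uv in((308,171),(364,172),(363,236),(308,235)): print("mat",ray("top",uv,.003).round(3))
print("side proj of tester corners",proj("side",place(p,tl)).round(0).tolist())
E
```

```text
tester [ 0.576   0.1754 -0.1345] [-0.3 -0.5  0.4 -0.7  0.3  0.7 -0.6  0.2  0.   0.1 -0.   0.  -0.1 -0.
  0.3  0. ]
cap [ 0.5232 -0.3914 -0.1689] [-0.3  0.8  0.1  0.1  0.3 -0.3 -0.  -0.3  0.5  0.  -0.5 -0.2]
cap [ 0.5243 -0.397  -0.2666] [-0.   0.6 -0.1  0.6 -0.1  0.5  0.4 -0.5  0.1 -1.  -0.2 -0.3]
cap [ 0.524  -0.3949 -0.2286] [ 1.   0.2  1.3  0.   2.  -1.   1.6 -0.1  1.2  0.1  0.4 -1.  -0.8  0.
 -0.5 -0.1 -1.2 -0.4 -0.  -1.5 -0.1 -1.4 -1.  -0.6]
stand [ 0.5245 -0.393  -0.2415] [ 0.4  0.2 -0.7  0.  -0.   0.   0.3 -0.2]
mat [ 0.676 -0.044  0.003]
mat [ 0.668 -0.217  0.003]
mat [ 0.472 -0.207  0.003]
mat [ 0.479 -0.039  0.003]
side proj of tester corners [[308.0, 144.0], [338.0, 194.0], [280.0, 211.0], [256.0, 157.0], [271.0, 161.0], [276.0, 171.0], [281.0, 181.0], [286.0, 191.0]]
```

```bash
cat >> h.py <<'E'
from scipy.spatial.transform import Rotation as Ro
def pose():
    s=read_state(); y=Ro.from_quat(s["eef_rot"]).as_matrix()[:,1]; return s,np.array(s["ee_pos"]),np.arctan2(y[1],y[0])
def go(*ts):
    """print dp, spin for world targets (x,y,z,yaw of tool y) from the present pose"""
    s,p,f=pose(); R=Ro.from_quat(s["eef_rot"]).as_matrix()
    print("t",round(s["time"],2),"at",p.round(4),"yaw",round(f,4),"j",s["joint_positions"].round(2),"w",round(s["width"],4),"F",np.round(s["ft_force"],1),"g",round(s["grip_force"],1),"tiltz",R[:,2].round(4))
    for t in ts:
        d=R.T@(np.array(t[:3])-p)/.25; print(t,"dp",d.round(4).tolist(),"spin",round(-((t[3]-f+np.pi)%(2*np.pi)-np.pi)/np.pi,4))
E
python3 - <<'E'
from h import *
a=1.335
go((.43,.35,.24,a),(.52,.12,.24,a),(.55,-.13,.24,a),(.524,-.394,.2,a))
E
```

```text
t 0.1 at [0.2648 0.5657 0.2219] yaw 1.1331 j [-1.16  0.33 -0.06  1.46  0.02  1.35 -0.09] w 0.087 F [ 0.5 -0.3 -0.1] g 0.0 tiltz [-5.0e-04 -1.2e-03 -1.0e+00]
(0.43, 0.35, 0.24, 1.335) dp [-0.9642, -0.5016, -0.0718] spin -0.0643
(0.52, 0.12, 0.24, 1.335) dp [-1.6802, -1.1822, -0.0709] spin -0.0643
(0.55, -0.13, 0.24, 1.335) dp [-2.2128, -2.0371, -0.0697] spin -0.0643
(0.524, -0.394, 0.2, 1.335) dp [-2.5662, -3.0374, 0.0916] spin -0.0643
```

Call:
{"api": "carry_out", "payload": {
  "deltas": [
    {"hand": 87, "dp": [-0.964, -0.502, -0.072], "spin": -0.064},
    {"hand": 87, "dp": [-0.964, -0.502, -0.072], "spin": -0.064},
    {"hand": 87, "dp": [-0.964, -0.502, -0.072], "spin": -0.064},
    {"hand": 87, "dp": [-0.964, -0.502, -0.072], "spin": -0.064},
    {"hand": 87, "dp": [-0.964, -0.502, -0.072], "spin": -0.064},
    {"hand": 87, "dp": [-0.964, -0.502, -0.072], "spin": -0.064},
    {"hand": 87, "dp": [-0.964, -0.502, -0.072], "spin": -0.064},
    {"hand": 87, "dp": [-0.964, -0.502, -0.072], "spin": -0.064}
  ]
}}

```text
time: 0.9
ee_pos: [0.4298, 0.3502, 0.2403]
eef_rot: [0.118, 0.993, 0.0, -0.0]
ft_force: [0.1, 0.7, -0.5]
width: 0.0872
grip_force: 0.0
```

```bash
python3 - <<'E'
from h import *
a=1.335
go((.50,.14,.24,a),(.55,-.13,.24,a))
E
```

```text
t 0.9 at [0.4298 0.3502 0.2403] yaw 1.3334 j [-0.82  0.17  0.06  1.63 -0.01  1.35  0.58] w 0.0872 F [ 0.1  0.7 -0.5] g 0.0 tiltz [-5.e-04  1.e-04 -1.e+00]
(0.5, 0.14, 0.24, 1.335) dp [-0.4705, -0.7514, 0.0011] spin -0.0005
(0.55, -0.13, 0.24, 1.335) dp [-0.9189, -1.7541, 0.0009] spin -0.0005
```

Call:
{"api": "carry_out", "payload": {
  "deltas": [
    {"hand": 87, "dp": [-0.5, -1, 0], "spin": 0},
    {"hand": 87, "dp": [-0.5, -1, 0], "spin": 0},
    {"hand": 87, "dp": [-0.5, -1, 0], "spin": 0},
    {"hand": 87, "dp": [-0.5, -1, 0], "spin": 0},
    {"hand": 87, "dp": [-0.5, -1, 0], "spin": 0},
    {"hand": 87, "dp": [-0.5, -1, 0], "spin": 0}
  ]
}}

```text
time: 1.5
ee_pos: [0.493, 0.0755, 0.2405]
eef_rot: [0.119, 0.993, -0.0, 0.0]
ft_force: [0.3, 1.0, -1.0]
width: 0.0871
grip_force: 0.0
```

Call:
{"api": "carry_out", "payload": {
  "deltas": [
    {"hand": 87, "dp": [-0.3, -1, 0], "spin": 0},
    {"hand": 87, "dp": [-0.3, -1, 0], "spin": 0},
    {"hand": 87, "dp": [-0.3, -1, 0], "spin": 0},
    {"hand": 87, "dp": [-0.3, -1, 0], "spin": 0},
    {"hand": 87, "dp": [-0.3, -1, 0], "spin": 0},
    {"hand": 87, "dp": [-0.3, -1, 0], "spin": 0}
  ]
}}

```text
time: 2.1
ee_pos: [0.5066, -0.1872, 0.2405]
eef_rot: [0.12, 0.993, -0.001, 0.0]
ft_force: [-1.5, 0.4, -0.3]
width: 0.0869
grip_force: 0.0
```

```bash
python3 - <<'E'
from h import *
a=1.335
go((.524,-.394,.2,a))
E
```

```text
t 2.1 at [ 0.5066 -0.1872  0.2405] yaw 1.3295 j [-0.23  0.13  0.55  1.69 -0.07  1.34  1.66] w 0.0869 F [-1.5  0.4 -0.3] g 0.0 tiltz [-2.e-04 -2.e-03 -1.e+00]
(0.524, -0.394, 0.2, 1.335) dp [-0.2652, -0.7862, 0.1636] spin -0.0018
```

Call:
{"api": "carry_out", "payload": {
  "deltas": [
    {"hand": 87, "dp": [-0.265, -0.786, 0.164], "spin": -0.002},
    {"hand": 87, "dp": [-0.265, -0.786, 0.164], "spin": -0.002},
    {"hand": 87, "dp": [-0.265, -0.786, 0.164], "spin": -0.002},
    {"hand": 87, "dp": [-0.265, -0.786, 0.164], "spin": -0.002},
    {"hand": 87, "dp": [-0.265, -0.786, 0.164], "spin": -0.002},
    {"hand": 87, "dp": [-0.265, -0.786, 0.164], "spin": -0.002},
    {"hand": 87, "dp": [-0.265, -0.786, 0.164], "spin": -0.002}
  ]
}}

```text
time: 2.8
ee_pos: [0.5268, -0.3869, 0.1992]
eef_rot: [0.114, 0.994, 0.001, -0.0]
ft_force: [0.1, 0.6, -0.3]
width: 0.0872
grip_force: 0.0
```

```bash
python3 - <<'E'
from h import *
a=1.335
go((.524,-.394,.2,a),(.524,-.394,.09,a))
s=camera("side")[230:350,310:470]; cv2.imwrite("pics/s1.png",cv2.resize(s[:,:,::-1],None,fx=5,fy=5,interpolation=cv2.INTER_CUBIC))
E
```

```text
t 2.8 at [ 0.5268 -0.3869  0.1992] yaw 1.3429 j [ 0.11  0.46  0.63  1.44 -0.27  1.33  2.1 ] w 0.0872 F [ 0.1  0.6 -0.3] g 0.0 tiltz [-1.0e-04  1.5e-03 -1.0e+00]
(0.524, -0.394, 0.2, 1.335) dp [0.0044, -0.0301, -0.0034] spin 0.0025
(0.524, -0.394, 0.09, 1.335) dp [0.0042, -0.0307, 0.4366] spin 0.0025
```

View pics/s1.png

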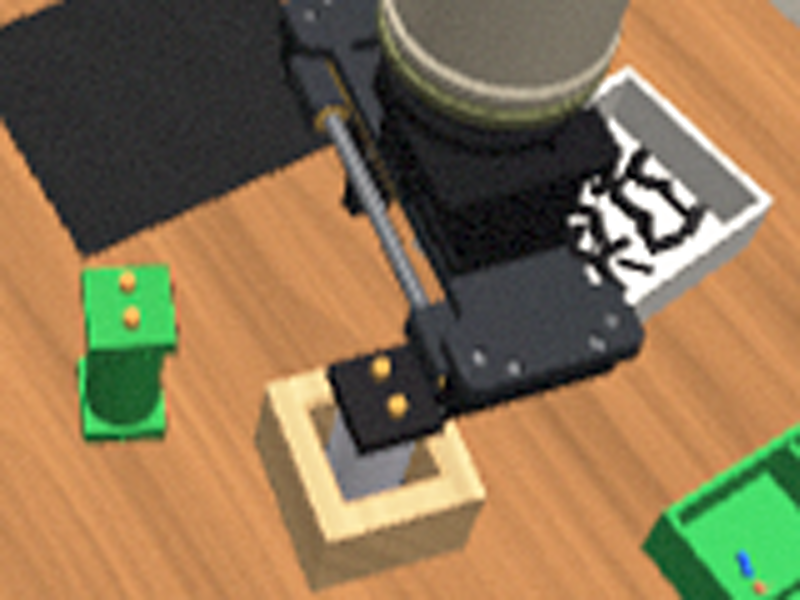

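The hand is above and just short of the capacitor. Studs are at crop (381,367) and (397,405), and the fingers clear both the green look-alike and the tray.

Call:
{"api": "carry_out", "payload": {
  "deltas": [
    {"hand": 87, "dp": [0, 0, 0], "spin": 0},
    {"hand": 87, "dp": [0, 0, 0], "spin": 0}
  ]
}}

```text
time: 3.05
ee_pos: [0.5263, -0.3878, 0.2001]
eef_rot: [0.114, 0.993, 0.0, 0.001]
ft_force: [-0.3, 0.1, -1.2]
width: 0.0871
grip_force: 0.0
```

```bash
python3 - <<'E'
from h import *
a=1.335
go((.524,-.394,.2,a),(.524,-.394,.091,a))
E
```

```text
t 3.05 at [ 0.5263 -0.3878  0.2001] yaw 1.3424 j [ 0.11  0.46  0.63  1.44 -0.27  1.33  2.1 ] w 0.0871 F [-0.3  0.1 -1.2] g 0.0 tiltz [ 1.2e-03  6.0e-04 -1.0e+00]
(0.524, -0.394, 0.2, 1.335) dp [0.0034, -0.0265, 0.0002] spin 0.0024
(0.524, -0.394, 0.091, 1.335) dp [0.0038, -0.0268, 0.4362] spin 0.0024
```

Call:
{"api": "carry_out", "payload": {
  "deltas": [
    {"hand": 87, "dp": [0.004, -0.027, 0], "spin": 0.002},
    {"hand": 87, "dp": [0.004, -0.027, 0.12], "spin": 0.002},
    {"hand": 87, "dp": [0.004, -0.027, 0.22], "spin": 0.002},
    {"hand": 87, "dp": [0.004, -0.027, 0.3], "spin": 0.002},
    {"hand": 87, "dp": [0.004, -0.027, 0.38], "spin": 0.002},
    {"hand": 87, "dp": [0.004, -0.027, 0.436], "spin": 0.002},
    {"hand": 87, "dp": [0.004, -0.027, 0.436], "spin": 0.002},
    {"hand": 87, "dp": [0.004, -0.027, 0.436], "spin": 0.002}
  ]
}}

```text
time: 3.85
ee_pos: [0.5231, -0.3959, 0.0911]
eef_rot: [0.118, 0.993, -0.0, 0.0]
ft_force: [0.3, 0.1, 0.9]
width: 0.0868
grip_force: 0.0
```

Call:
{"api": "carry_out", "payload": {
  "deltas": [
    {"hand": 60, "dp": [0, 0, 0], "spin": 0},
    {"hand": 50, "dp": [0, 0, 0], "spin": 0},
    {"hand": 46, "dp": [0, 0, 0], "spin": 0},
    {"hand": 30, "dp": [0, 0, 0], "spin": 0},
    {"hand": 30, "dp": [0, 0, 0], "spin": 0},
    {"hand": 30, "dp": [0, 0, 0], "spin": 0},
    {"hand": 30, "dp": [0, 0, 0], "spin": 0},
    {"hand": 30, "dp": [0, 0, 0], "spin": 0},
    {"hand": 30, "dp": [0, 0, 0], "spin": 0}
  ],
  "force": 20
}}

```text
time: 4.75
ee_pos: [0.5231, -0.3955, 0.0905]
eef_rot: [0.118, 0.993, 0.0, 0.0]
ft_force: [0.8, 0.5, 0.9]
width: 0.0439
grip_force: 20.0
```

```bash
python3 - <<'E'
from h import *
a=1.335
go((.524,-.394,.091,a))
E
```

```text
t 4.75 at [ 0.5231 -0.3955  0.0905] yaw 1.3342 j [ 0.14  0.55  0.6   1.55 -0.33  1.14  2.14] w 0.0439 F [0.8 0.5 0.9] g 20.0 tiltz [ 1.e-04  2.e-04 -1.e+00]
(0.524, -0.394, 0.091, 1.335) dp [-0.0021, 0.0066, -0.0019] spin -0.0003
```

Call:
{"api": "carry_out", "payload": {
  "deltas": [
    {"hand": 30, "dp": [0, 0, -0.04], "spin": 0},
    {"hand": 30, "dp": [0, 0, -0.1], "spin": 0},
    {"hand": 30, "dp": [0, 0, -0.18], "spin": 0},
    {"hand": 30, "dp": [0, 0, -0.26], "spin": 0},
    {"hand": 30, "dp": [0, 0, -0.34], "spin": 0},
    {"hand": 30, "dp": [0, 0, -0.42], "spin": 0},
    {"hand": 30, "dp": [0, 0, -0.48], "spin": 0},
    {"hand": 30, "dp": [0, 0, -0.48], "spin": 0}
  ]
}}

```text
time: 5.55
ee_pos: [0.5237, -0.3966, 0.2135]
eef_rot: [0.118, 0.993, -0.001, 0.002]
ft_force: [0.5, 0.2, -1.1]
width: 0.0437
grip_force: 19.9
```

```bash
python3 - <<'E'
from h import *
go((.567,-.182,.21,-.1345))
E
```

```text
t 5.55 at [ 0.5237 -0.3966  0.2135] yaw 1.3338 j [ 0.12  0.45  0.64  1.42 -0.27  1.36  2.1 ] w 0.0437 F [ 0.5  0.2 -1.1] g 19.9 tiltz [ 0.0036 -0.0022 -1.    ]
(0.567, -0.182, 0.21, -0.1345) dp [0.0331, 0.875, 0.0128] spin 0.4674
```

Call:
{"api": "carry_out", "payload": {
  "deltas": [
    {"hand": 30, "dp": [0.005, 0.1, 0], "spin": 0.04},
    {"hand": 30, "dp": [0.01, 0.2, 0], "spin": 0.08},
    {"hand": 30, "dp": [0.015, 0.3, 0], "spin": 0.12},
    {"hand": 30, "dp": [0.02, 0.4, 0], "spin": 0.16},
    {"hand": 30, "dp": [0.025, 0.5, 0], "spin": 0.2},
    {"hand": 30, "dp": [0.03, 0.6, 0], "spin": 0.24},
    {"hand": 30, "dp": [0.033, 0.7, 0], "spin": 0.28},
    {"hand": 30, "dp": [0.033, 0.8, 0], "spin": 0.32},
    {"hand": 30, "dp": [0.033, 0.875, 0], "spin": 0.36},
    {"hand": 30, "dp": [0.033, 0.875, 0], "spin": 0.4},
    {"hand": 30, "dp": [0.033, 0.875, 0], "spin": 0.44},
    {"hand": 30, "dp": [0.033, 0.875, 0], "spin": 0.467},
    {"hand": 30, "dp": [0.033, 0.875, 0], "spin": 0.467},
    {"hand": 30, "dp": [0.033, 0.875, 0], "spin": 0.467},
    {"hand": 30, "dp": [0.033, 0.875, 0], "spin": 0.467}
  ]
}}

```text
time: 7.05
ee_pos: [0.5661, -0.181, 0.2103]
eef_rot: [0.752, 0.659, -0.0, -0.0]
ft_force: [0.3, 1.0, -2.5]
width: 0.044
grip_force: 20.0
```

```bash
python3 - <<'E'
from h import *
go((.567,-.182,.091,-.1345))
E
```

```text
t 7.05 at [ 0.5661 -0.181   0.2103] yaw -0.131 j [-0.45  0.35  0.86  1.6  -0.27  1.32  0.32] w 0.044 F [ 0.3  1.  -2.5] g 20.0 tiltz [-3.e-04  2.e-04 -1.e+00]
(0.567, -0.182, 0.091, -0.1345) dp [-0.0036, 0.0042, 0.4771] spin 0.0011
```

Call:
{"api": "carry_out", "payload": {
  "deltas": [
    {"hand": 30, "dp": [-0.004, 0.004, 0.1], "spin": 0.001},
    {"hand": 30, "dp": [-0.004, 0.004, 0.2], "spin": 0.001},
    {"hand": 30, "dp": [-0.004, 0.004, 0.3], "spin": 0.001},
    {"hand": 30, "dp": [-0.004, 0.004, 0.38], "spin": 0.001},
    {"hand": 30, "dp": [-0.004, 0.004, 0.44], "spin": 0.001},
    {"hand": 30, "dp": [-0.004, 0.004, 0.465], "spin": 0.001},
    {"hand": 30, "dp": [-0.004, 0.004, 0.48], "spin": 0.001},
    {"hand": 30, "dp": [-0.004, 0.004, 0.487], "spin": 0.001},
    {"hand": 30, "dp": [-0.004, 0.004, 0.49], "spin": 0.001},
    {"hand": 30, "dp": [-0.004, 0.004, 0.49], "spin": 0.001}
  ]
}}

```text
time: 8.05
ee_pos: [0.5675, -0.1822, 0.0886]
eef_rot: [0.754, 0.657, 0.0, 0.0]
ft_force: [0.2, 0.4, -1.7]
width: 0.0439
grip_force: 20.0
```

```bash
python3 - <<'E'
from h import *
go((.567,-.182,.0875,-.1345))
E
```

```text
t 8.05 at [ 0.5675 -0.1822  0.0886] yaw -0.1361 j [-0.39  0.48  0.8   1.73 -0.38  1.1   0.39] w 0.0439 F [ 0.2  0.4 -1.7] g 20.0 tiltz [ 9.e-04  1.e-04 -1.e+00]
(0.567, -0.182, 0.0875, -0.1345) dp [0.0005, -0.002, 0.0043] spin -0.0005
```

```bash
python3 - <<'E'
import numpy as np
for t in np.arange(5,91,5):
    a=np.radians(t); print(t,round((.022-.022*np.cos(a)+.1035*np.sin(a))/.25,3),round((.1035-.1035*np.cos(a)-.022*np.sin(a)+.001)/.25,3))
E
```

```text
5 0.036 -0.002
10 0.073 -0.005
15 0.11 -0.005
20 0.147 -0.001
25 0.183 0.006
30 0.219 0.015
35 0.253 0.028
40 0.287 0.044
45 0.319 0.063
50 0.349 0.084
55 0.377 0.108
60 0.403 0.135
65 0.426 0.163
70 0.447 0.194
75 0.465 0.226
80 0.48 0.259
85 0.493 0.294
90 0.502 0.33
```

Call:
{"api": "carry_out", "payload": {
  "deltas": [
    {"hand": 30, "dp": [0, 0, 0.003], "spin": 0},
    {"hand": 30, "dp": [0, 0, 0.004], "spin": 0}
  ],
  "force": 5
}}

```text
time: 8.25
ee_pos: [0.5675, -0.1822, 0.0875]
eef_rot: [0.754, 0.657, 0.0, 0.0]
ft_force: [-0.8, 0.4, 1.3]
width: 0.0442
grip_force: 4.9
```

Call:
{"api": "carry_out", "payload": {
  "deltas": [
    {"hand": 30, "dp": [0.018, 0, -0.004], "spin": 0},
    {"hand": 30, "dp": [0.036, 0, -0.006], "spin": 0},
    {"hand": 30, "dp": [0.055, 0, -0.008], "spin": 0},
    {"hand": 30, "dp": [0.073, 0, -0.009], "spin": 0},
    {"hand": 30, "dp": [0.092, 0, -0.009], "spin": 0},
    {"hand": 30, "dp": [0.11, 0, -0.009], "spin": 0},
    {"hand": 30, "dp": [0.129, 0, -0.007], "spin": 0},
    {"hand": 30, "dp": [0.147, 0, -0.005], "spin": 0},
    {"hand": 30, "dp": [0.165, 0, -0.002], "spin": 0},
    {"hand": 30, "dp": [0.183, 0, 0.002], "spin": 0},
    {"hand": 30, "dp": [0.201, 0, 0.006], "spin": 0},
    {"hand": 30, "dp": [0.219, 0, 0.011], "spin": 0},
    {"hand": 30, "dp": [0.236, 0, 0.017], "spin": 0},
    {"hand": 30, "dp": [0.253, 0, 0.024], "spin": 0},
    {"hand": 30, "dp": [0.253, 0, 0.024], "spin": 0}
  ]
}}

```text
time: 9.75
ee_pos: [0.5772, -0.1188, 0.0821]
eef_rot: [0.753, 0.658, 0.001, 0.001]
ft_force: [1.1, -0.0, 5.6]
width: 0.0433
grip_force: 5.0
```

```bash
python3 - <<'E'
from h import *
go((.567,-.182,.0875,-.1345))
s=camera("side")[220:320,280:400]; cv2.imwrite("pics/s2.png",cv2.resize(s[:,:,::-1],None,fx=5,fy=5,interpolation=cv2.INTER_CUBIC))
E
```

```text
t 9.75 at [ 0.5772 -0.1188  0.0821] yaw -0.1353 j [-0.5   0.46  0.79  1.76 -0.37  1.07  0.28] w 0.0433 F [ 1.1 -0.   5.6] g 5.0 tiltz [ 2.9e-03  2.0e-04 -1.0e+00]
(0.567, -0.182, 0.0875, -0.1345) dp [-0.256, -0.0064, -0.0218] spin -0.0003
```

View pics/s2.png

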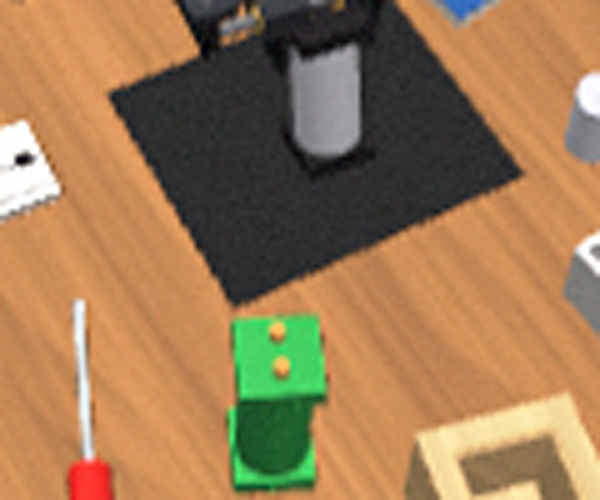

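```bash
python3 - <<'E'
from h import *
u=np.array([.134,.991,0]); z=np.array([0,0,1.]); g=np.array([.5772,-.1188,.101])
for t in (0,15,25,35,45):
    a=np.radians(t); ax=np.sin(a)*u+np.cos(a)*z; n=-(np.cos(a)*u-np.sin(a)*z)  # n: face towards -u/up
    f=g-ax*.1035
    P=[f+n*.022,f+ax*.014+n*.020,f+ax*.096+n*.020,f+ax*.118]
    print(t,"footz",round(f[2],3),((proj("side",P)-[280,220])*5).round(0).tolist())
E
```

```text
0 footz -0.002 [[319.0, 152.0], [319.0, 136.0], [327.0, 55.0], [315.0, 5.0]]
15 footz 0.001 [[338.0, 177.0], [336.0, 158.0], [329.0, 50.0], [312.0, 1.0]]
25 footz 0.007 [[351.0, 188.0], [346.0, 167.0], [329.0, 47.0], [310.0, -1.0]]
35 footz 0.016 [[362.0, 195.0], [356.0, 172.0], [329.0, 42.0], [309.0, -2.0]]
45 footz 0.028 [[373.0, 197.0], [365.0, 173.0], [329.0, 36.0], [307.0, -3.0]]
```

The picture shows the can tilted only slightly: can bottom at crop (327,155), top at (329,47), so about 12–15°. The foot slid along the mat while tipping. I'll firm up the grip, lift a little and measure the tilt with code.

Call:
{"api": "carry_out", "payload": {
  "deltas": [
    {"hand": 30, "dp": [0, 0, 0], "spin": 0},
    {"hand": 30, "dp": [0, 0, 0], "spin": 0},
    {"hand": 30, "dp": [0, 0, -0.04], "spin": 0},
    {"hand": 30, "dp": [0, 0, -0.08], "spin": 0},
    {"hand": 30, "dp": [-0.06, 0, -0.08], "spin": 0},
    {"hand": 30, "dp": [-0.12, 0, -0.08], "spin": 0},
    {"hand": 30, "dp": [-0.18, 0, -0.08], "spin": 0},
    {"hand": 30, "dp": [-0.18, 0, -0.08], "spin": 0},
    {"hand": 30, "dp": [-0.18, 0, -0.08], "spin": 0}
  ],
  "force": 20
}}

```text
time: 10.7
ee_pos: [0.5692, -0.1648, 0.1007]
eef_rot: [0.754, 0.657, -0.0, -0.0]
ft_force: [0.5, 0.1, -1.7]
width: 0.0433
grip_force: 20.0
```

```bash
cat >> h.py <<'E'
def tilt(fn=None):
    """fit tilt (about tool y, towards tool x) and slip from the bare can's grey blob in the side view"""
    s,p,f=pose(); im=camera("side").astype(int)
    g=proj("side",p)[0]; sat=im.max(2)-im.min(2)
    m=((sat<32)&(im.min(2)>85)).astype(np.uint8)
    x0,y0=int(g[0])-45,int(g[1])-40; w=m[y0:y0+100,x0:x0+90]
    n,l,st,c=cv2.connectedComponentsWithStats(w)
    for i in range(1,n):
        if st[i,4]>40: print("blob",(st[i,:4]+[x0,y0,0,0]).tolist(),st[i,4],(c[i]+[x0,y0]).round(1),"minrect",[np.round(v,1) for v in cv2.minAreaRect(np.argwhere(l==i)[:,::-1].astype(np.float32))])
    u=np.array([-np.sin(f),np.cos(f),0]); yv=np.array([np.cos(f),np.sin(f),0]); z=np.array([0,0,1.]); gp=p+[0,0,.019]
    for t in range(0,91,10):
        a=np.radians(t); ax=np.sin(a)*u+np.cos(a)*z; n=np.cos(a)*u-np.sin(a)*z
        P=[gp+ax*k+.02*(np.cos(b)*n+np.sin(b)*yv) for k in (-.0895,-.0075) for b in np.linspace(0,6.28,40)]
        q=proj("side",P).astype(np.float32); r=cv2.boundingRect(q); print(t,r,"minrect",[np.round(v,1) for v in cv2.minAreaRect(q)])
    if fn: cv2.imwrite(fn,cv2.resize(im[y0:y0+100,x0:x0+110,::-1].astype(np.uint8),None,fx=5,fy=5,interpolation=cv2.INTER_CUBIC))
E
python3 - <<'E'
from h import *
go((.567,-.182,.0875,-.1345)); tilt("pics/s3.png")
E
```

```text
t 10.7 at [ 0.5692 -0.1648  0.1007] yaw -0.1378 j [-0.43  0.46  0.81  1.73 -0.36  1.11  0.35] w 0.0433 F [ 0.5  0.1 -1.7] g 20.0 tiltz [-6.e-04  2.e-04 -1.e+00]
(0.567, -0.182, 0.0875, -0.1345) dp [-0.0695, 0.0008, 0.0528] spin -0.0011
blob [304, 196, 28, 10] 172 [315.1 199. ] minrect [array([13.5,  4.5]), array([ 9., 27.]), np.float64(90.0)]
blob [349, 222, 18, 8] 48 [357.4 225.6] minrect [array([53.5, 29.5]), array([ 2.5, 17.7]), np.float64(71.6)]
blob [345, 237, 14, 23] 279 [351.7 248.7] minrect [array([47.5, 52. ]), array([22., 13.]), np.float64(90.0)]
0 (340, 228, 17, 29) minrect [array([348.2, 242.5]), array([14.4, 28.1]), np.float64(8.1)]
10 (342, 229, 15, 31) minrect [array([349.8, 244.7]), array([30.3, 14.4]), np.float64(88.7)]
20 (342, 230, 17, 33) minrect [array([351.1, 246.5]), array([31.9, 14.4]), np.float64(83.8)]
30 (342, 231, 20, 34) minrect [array([352.1, 248. ]), array([32.7, 14.4]), np.float64(80.8)]
40 (343, 232, 21, 34) minrect [array([353.4, 249. ]), array([32.7, 14.4]), np.float64(77.0)]
50 (343, 232, 23, 34) minrect [array([354.6, 249.6]), array([31.8, 14.5]), np.float64(73.7)]
60 (343, 232, 25, 34) minrect [array([355.5, 249.2]), array([30.7, 14.6]), np.float64(70.8)]
70 (343, 231, 26, 35) minrect [array([356.3, 248.5]), array([32.5, 14.9]), np.float64(67.7)]
80 (344, 230, 27, 35) minrect [array([356.7, 247.6]), array([33.8, 15. ]), np.float64(63.6)]
90 (344, 229, 27, 34) minrect [array([357.2, 246.2]), array([34.2, 15.2]), np.float64(59.5)]
```

Call:
{"api": "carry_out", "payload": {
  "deltas": [
    {"hand": 30, "dp": [0, 0, 0.03], "spin": 0},
    {"hand": 30, "dp": [0, 0, 0.055], "spin": 0},
    {"hand": 30, "dp": [0, 0, 0.07], "spin": 0},
    {"hand": 30, "dp": [0, 0, 0.076], "spin": 0},
    {"hand": 30, "dp": [0.014, 0, 0.077], "spin": 0},
    {"hand": 30, "dp": [0.028, 0, 0.078], "spin": 0},
    {"hand": 30, "dp": [0.042, 0, 0.079], "spin": 0},
    {"hand": 30, "dp": [0.056, 0, 0.08], "spin": 0},
    {"hand": 30, "dp": [0.073, 0, 0.083], "spin": 0},
    {"hand": 30, "dp": [0.09, 0, 0.087], "spin": 0},
    {"hand": 30, "dp": [0.107, 0, 0.091], "spin": 0},
    {"hand": 30, "dp": [0.124, 0, 0.096], "spin": 0},
    {"hand": 30, "dp": [0.14, 0, 0.102], "spin": 0},
    {"hand": 30, "dp": [0.156, 0, 0.108], "spin": 0},
    {"hand": 30, "dp": [0.173, 0, 0.115], "spin": 0},
    {"hand": 30, "dp": [0.189, 0, 0.122], "spin": 0},
    {"hand": 30, "dp": [0.189, 0, 0.122], "spin": 0}
  ],
  "force": 3
}}

```text
time: 12.45
ee_pos: [0.5761, -0.1163, 0.0701]
eef_rot: [0.753, 0.658, -0.0, -0.0]
ft_force: [0.9, 1.0, 2.6]
width: 0.0437
grip_force: 3.0
```

```bash
python3 - <<'E'
from h import *
go((.567,-.182,.0875,-.1345)); tilt("pics/s4.png")
E
```

```text
t 12.45 at [ 0.5761 -0.1163  0.0701] yaw -0.1351 j [-0.5   0.48  0.78  1.77 -0.38  1.06  0.29] w 0.0437 F [0.9 1.  2.6] g 3.0 tiltz [-4.e-04  5.e-04 -1.e+00]
(0.567, -0.182, 0.0875, -0.1345) dp [-0.2654, -0.0005, -0.0696] spin -0.0002
blob [296, 190, 29, 18] 398 [308.6 196.8] minrect [array([14. ,  8.5]), array([17., 28.]), np.float64(90.0)]
blob [340, 216, 18, 7] 44 [348.6 219.3] minrect [array([52.5, 29.3]), array([ 2.2, 17.7]), np.float64(71.6)]
blob [338, 228, 17, 27] 345 [346.1 241.3] minrect [array([50.1, 51.4]), array([26.1, 13.6]), np.float64(79.7)]
0 (333, 222, 16, 28) minrect [array([340.7, 235.9]), array([13.7, 27. ]), np.float64(6.4)]
10 (334, 223, 15, 30) minrect [array([341.8, 238. ]), array([29. , 13.7]), np.float64(89.5)]
20 (335, 224, 16, 31) minrect [array([343. , 239.7]), array([30.4, 13.7]), np.float64(84.4)]
30 (335, 225, 19, 32) minrect [array([344.3, 241.1]), array([31.1, 13.7]), np.float64(80.0)]
40 (335, 226, 21, 32) minrect [array([345.4, 242. ]), array([31. , 13.7]), np.float64(76.8)]
50 (335, 226, 22, 32) minrect [array([346.5, 242.5]), array([30. , 13.7]), np.float64(73.5)]
60 (336, 226, 23, 32) minrect [array([347.3, 242. ]), array([29.1, 13.9]), np.float64(70.7)]
70 (336, 225, 24, 33) minrect [array([347.9, 241.4]), array([31. , 14.1]), np.float64(67.5)]
80 (336, 224, 25, 33) minrect [array([348.6, 240.4]), array([32.1, 14.3]), np.float64(64.5)]
90 (336, 223, 26, 32) minrect [array([348.7, 239.1]), array([32.4, 14.4]), np.float64(59.8)]
```

View pics/s4.png

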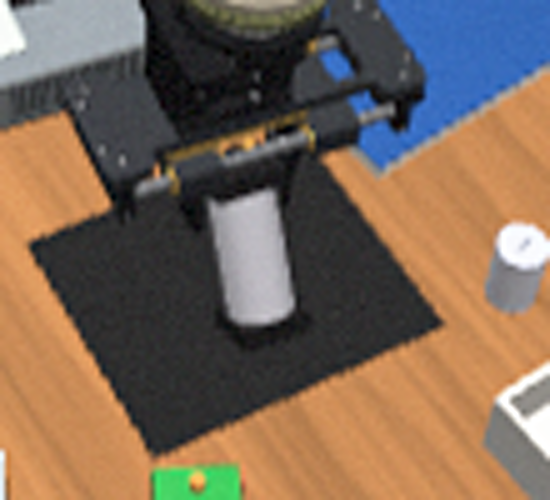

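The can is now tilted by about 30–35° (can bottom at crop (262,315), top (243,200)), so the method works. I'll continue.

Call:
{"api": "carry_out", "payload": {
  "deltas": [
    {"hand": 30, "dp": [0.018, 0, 0.008], "spin": 0},
    {"hand": 30, "dp": [0.035, 0, 0.016], "spin": 0},
    {"hand": 30, "dp": [0.053, 0, 0.024], "spin": 0},
    {"hand": 30, "dp": [0.07, 0, 0.034], "spin": 0},
    {"hand": 30, "dp": [0.089, 0, 0.048], "spin": 0},
    {"hand": 30, "dp": [0.108, 0, 0.063], "spin": 0},
    {"hand": 30, "dp": [0.126, 0, 0.078], "spin": 0},
    {"hand": 30, "dp": [0.144, 0, 0.094], "spin": 0},
    {"hand": 30, "dp": [0.158, 0, 0.112], "spin": 0},
    {"hand": 30, "dp": [0.173, 0, 0.131], "spin": 0},
    {"hand": 30, "dp": [0.187, 0, 0.15], "spin": 0},
    {"hand": 30, "dp": [0.201, 0, 0.17], "spin": 0},
    {"hand": 30, "dp": [0.201, 0, 0.17], "spin": 0}
  ]
}}

```text
time: 13.8
ee_pos: [0.5824, -0.067, 0.027]
eef_rot: [0.753, 0.658, -0.001, -0.0]
ft_force: [0.2, 0.4, -1.2]
width: 0.0435
grip_force: 3.0
```

```bash
python3 - <<'E'
from h import *
go((.567,-.182,.0875,-.1345)); tilt("pics/s5.png")
E
```

```text
t 13.8 at [ 0.5824 -0.067   0.027 ] yaw -0.1356 j [-0.55  0.53  0.74  1.8  -0.42  0.98  0.23] w 0.0435 F [ 0.2  0.4 -1.2] g 3.0 tiltz [-1.3e-03 -2.0e-04 -1.0e+00]
(0.567, -0.182, 0.0875, -0.1345) dp [-0.464, 0.001, -0.2417] spin -0.0004
blob [288, 186, 30, 25] 525 [301.6 196.4] minrect [array([14.5, 12. ]), array([24., 29.]), np.float64(90.0)]
blob [327, 186, 25, 5] 79 [339.3 187.4] minrect [array([51.,  2.]), array([ 4., 24.]), np.float64(90.0)]
blob [331, 213, 21, 35] 407 [340.6 231.6] minrect [array([52.6, 44.5]), array([33.4, 18.3]), np.float64(83.9)]
0 (326, 219, 15, 27) minrect [array([333.7, 232.3]), array([12.9, 25.7]), np.float64(2.5)]
10 (327, 220, 15, 29) minrect [array([334.7, 234.2]), array([27.6, 12.9]), np.float64(86.8)]
20 (327, 221, 17, 30) minrect [array([335.5, 235.9]), array([28.8, 13. ]), np.float64(83.7)]
30 (328, 222, 18, 30) minrect [array([336.6, 237.1]), array([29.4, 13. ]), np.float64(79.9)]
40 (328, 223, 19, 30) minrect [array([337.7, 238. ]), array([29.2, 13. ]), np.float64(76.2)]
50 (328, 223, 21, 30) minrect [array([338.6, 238.4]), array([28.2, 13. ]), np.float64(73.5)]
60 (328, 223, 22, 30) minrect [array([339.3, 237.8]), array([27.6, 13.2]), np.float64(70.9)]
70 (328, 222, 24, 31) minrect [array([339.8, 237.4]), array([29.4, 13.3]), np.float64(67.6)]
80 (329, 221, 24, 31) minrect [array([340.3, 236.4]), array([30.3, 13.5]), np.float64(64.5)]
90 (329, 220, 24, 30) minrect [array([340.5, 235. ]), array([30.4, 13.6]), np.float64(60.4)]
```

Call:
{"api": "carry_out", "payload": {
  "deltas": [
    {"hand": 30, "dp": [0.01, 0, 0.018], "spin": 0},
    {"hand": 30, "dp": [0.018, 0, 0.036], "spin": 0},
    {"hand": 30, "dp": [0.025, 0, 0.054], "spin": 0},
    {"hand": 30, "dp": [0.031, 0, 0.07], "spin": 0},
    {"hand": 30, "dp": [0.035, 0, 0.08], "spin": 0},
    {"hand": 30, "dp": [0.035, 0, 0.082], "spin": 0},
    {"hand": 30, "dp": [0.035, 0, 0.082], "spin": 0}
  ]
}}

```text
time: 14.55
ee_pos: [0.5839, -0.059, 0.0074]
eef_rot: [0.754, 0.657, -0.0, -0.0]
ft_force: [-0.0, 0.6, -1.6]
width: 0.0439
grip_force: 3.0
```

```bash
python3 - <<'E'
from h import *
go((.567,-.182,.0875,-.1345)); tilt("pics/s6.png")
E
```

```text
t 14.55 at [ 0.5839 -0.059   0.0074] yaw -0.1364 j [-0.55  0.56  0.72  1.8  -0.45  0.95  0.23] w 0.0439 F [-0.   0.6 -1.6] g 3.0 tiltz [-3.e-04 -2.e-04 -1.e+00]
(0.567, -0.182, 0.0875, -0.1345) dp [-0.4965, -0.0, -0.3203] spin -0.0006
blob [287, 188, 30, 23] 504 [300.6 197.6] minrect [array([14.5, 11. ]), array([22., 29.]), np.float64(90.0)]
blob [326, 188, 25, 6] 98 [337.9 189.8] minrect [array([51. ,  2.5]), array([ 5., 24.]), np.float64(90.0)]
blob [330, 216, 21, 32] 360 [339.3 231.7] minrect [array([52.6, 43.8]), array([29.8, 17.7]), np.float64(80.9)]
0 (325, 221, 15, 26) minrect [array([332.5, 234.1]), array([12.7, 25.2]), np.float64(2.3)]
10 (326, 222, 14, 28) minrect [array([333.5, 236. ]), array([27.1, 12.7]), np.float64(86.7)]
20 (326, 223, 16, 29) minrect [array([334.5, 237.6]), array([28.3, 12.7]), np.float64(82.7)]
30 (327, 224, 17, 30) minrect [array([335.4, 238.8]), array([28.9, 12.8]), np.float64(79.8)]
40 (327, 225, 19, 30) minrect [array([336.5, 239.7]), array([28.7, 12.8]), np.float64(76.2)]
50 (327, 225, 21, 30) minrect [array([337.4, 240.1]), array([27.8, 12.8]), np.float64(73.6)]
60 (327, 225, 22, 30) minrect [array([338. , 239.6]), array([27.1, 12.9]), np.float64(70.9)]
70 (327, 224, 23, 31) minrect [array([338.7, 239. ]), array([28.9, 13.1]), np.float64(68.3)]
80 (327, 223, 24, 31) minrect [array([339. , 238.2]), array([29.8, 13.3]), np.float64(64.6)]
90 (327, 222, 24, 30) minrect [array([339.4, 236.7]), array([29.9, 13.4]), np.float64(61.8)]
```

View pics/s6.png

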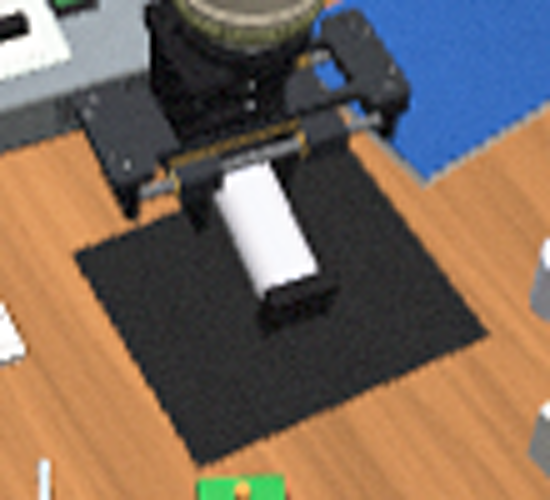

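The can lies flat on the mat, studs towards the tester, with its foot cap at crop (300,290). Next: release, rise, and measure it from above.

Call:
{"api": "carry_out", "payload": {
  "deltas": [
    {"hand": 30, "dp": [0, 0, 0.004], "spin": 0},
    {"hand": 48, "dp": [0, 0, 0.004], "spin": 0},
    {"hand": 60, "dp": [0, 0, 0.004], "spin": 0},
    {"hand": 87, "dp": [0, 0, 0.004], "spin": 0},
    {"hand": 87, "dp": [0, 0, 0.004], "spin": 0},
    {"hand": 87, "dp": [0, 0, 0.004], "spin": 0},
    {"hand": 87, "dp": [0, 0, -0.1], "spin": 0},
    {"hand": 87, "dp": [0, 0, -0.25], "spin": 0},
    {"hand": 87, "dp": [0, 0, -0.4], "spin": 0},
    {"hand": 87, "dp": [-0.2, 0, -0.5], "spin": 0},
    {"hand": 87, "dp": [-0.4, 0, -0.6], "spin": 0},
    {"hand": 87, "dp": [-0.6, 0, -0.6], "spin": 0},
    {"hand": 87, "dp": [-0.8, 0, -0.6], "spin": 0},
    {"hand": 87, "dp": [-1, 0, -0.6], "spin": 0},
    {"hand": 87, "dp": [-1, 0, -0.6], "spin": 0}
  ]
}}

```text
time: 16.1
ee_pos: [0.5469, -0.3135, 0.1581]
eef_rot: [0.756, 0.654, -0.001, 0.001]
ft_force: [-0.7, 1.2, 0.0]
width: 0.0869
grip_force: 0.0
```

```bash
python3 - <<'E'
from h import *
go((.567,-.182,.0875,-.1345))
t=camera("top")[:,:,::-1];s=camera("side")[:,:,::-1]
def cr(im,x,y,w,h,k):
    o=cv2.resize(im[y:y+h,x:x+w],None,fx=k,fy=k,interpolation=cv2.INTER_CUBIC)
    o=cv2.convertScaleAbs(o,alpha=1.6,beta=20)
    for a in range(-(-x//10)*10,x+w,10): cv2.putText(o,"|%d"%a,((a-x)*k,10),0,.35,(0,0,255),1)
    for a in range(-(-y//10)*10,y+h,10): cv2.putText(o,"-%d"%a,(0,(a-y)*k+4),0,.35,(0,0,255),1)
    return o
cv2.imwrite("pics/m.png",np.hstack([cr(t,305,165,62,75,6),cr(s,300,205,70,75,6)]))
E
```

```text
t 16.1 at [ 0.5469 -0.3135  0.1581] yaw -0.1443 j [-0.19  0.5   0.86  1.57 -0.38  1.25  0.59] w 0.0869 F [-0.7  1.2  0. ] g 0.0 tiltz [-4.0e-04 -3.2e-03 -1.0e+00]
(0.567, -0.182, 0.0875, -0.1345) dp [0.5332, 0.0039, 0.2806] spin -0.0031
```

View pics/m.png

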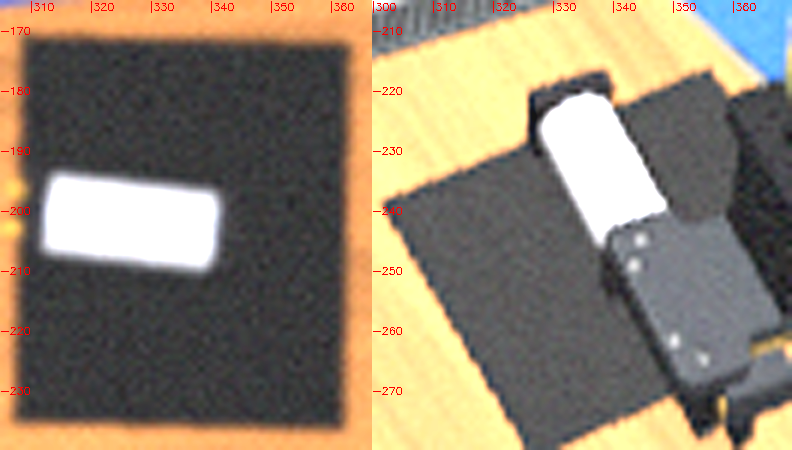

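```bash
python3 - <<'E'
from h import *
L=[[.02,.041,.028],[.02,-.041,.028],[-.02,-.041,.028],[-.02,.041,.028]]
uv=crop(305,165,6,[(48,174),(218,190),(210,271),(40,253)])
q,e=fit([("top",L,uv)],[.575,-.11,-.13]); print(q.round(4),e.round(1))
cr=place([.576,.1754,-.1345],[[.045,0,.082]])[0]; print("cradle",cr)
go((q[0],q[1],.16,q[2]),(q[0],q[1],.007,q[2]))
E
```

```text
[ 0.5784 -0.096  -0.1261] [ 0.6  0.  -0.7  0.1 -0.6 -0.2  0.6  0.1]
cradle [0.62059358 0.16936573 0.082     ]
t 16.2 at [ 0.5486 -0.3095  0.1575] yaw -0.141 j [-0.19  0.49  0.85  1.57 -0.38  1.25  0.59] w 0.0874 F [-0.9  0.9  0.5] g 0.0 tiltz [-4.0e-04 -1.1e-03 -1.0e+00]
(np.float64(0.5783792843609799), np.float64(-0.09596442271056138), 0.16, np.float64(-0.12607141511312617)) dp [0.8623, -0.0022, -0.0108] spin -0.0047
(np.float64(0.5783792843609799), np.float64(-0.09596442271056138), 0.007, np.float64(-0.12607141511312617)) dp [0.863, -0.002, 0.6012] spin -0.0047
```

The capacitor lies flat on the mat, aligned with the tester. Its studs are at top-view (307,198) and (307,203), side by side horizontally and facing the contact block.

Call:
{"api": "carry_out", "payload": {
  "deltas": [
    {"hand": 87, "dp": [0.2, 0, 0], "spin": -0.005},
    {"hand": 87, "dp": [0.4, 0, 0], "spin": -0.005},
    {"hand": 87, "dp": [0.6, 0, 0], "spin": -0.005},
    {"hand": 87, "dp": [0.78, -0.002, 0.06], "spin": -0.005},
    {"hand": 87, "dp": [0.863, -0.002, 0.15], "spin": -0.005},
    {"hand": 87, "dp": [0.863, -0.002, 0.28], "spin": -0.005},
    {"hand": 87, "dp": [0.863, -0.002, 0.4], "spin": -0.005},
    {"hand": 87, "dp": [0.863, -0.002, 0.5], "spin": -0.005},
    {"hand": 87, "dp": [0.863, -0.002, 0.56], "spin": -0.005},
    {"hand": 87, "dp": [0.863, -0.002, 0.59], "spin": -0.005},
    {"hand": 87, "dp": [0.863, -0.002, 0.601], "spin": -0.005},
    {"hand": 87, "dp": [0.863, -0.002, 0.601], "spin": -0.005}
  ]
}}

```text
time: 17.4
ee_pos: [0.5794, -0.0925, 0.0079]
eef_rot: [0.748, 0.663, 0.0, 0.0]
ft_force: [0.1, 0.5, -0.1]
width: 0.087
grip_force: 0.0
```

Call:
{"api": "carry_out", "payload": {
  "deltas": [
    {"hand": 60, "dp": [0, 0, 0], "spin": 0},
    {"hand": 46, "dp": [0, 0, 0], "spin": 0},
    {"hand": 42, "dp": [0, 0, 0], "spin": 0},
    {"hand": 25, "dp": [0, 0, 0], "spin": 0},
    {"hand": 25, "dp": [0, 0, 0], "spin": 0},
    {"hand": 25, "dp": [0, 0, 0], "spin": 0},
    {"hand": 25, "dp": [0, 0, 0], "spin": 0},
    {"hand": 25, "dp": [0, 0, 0], "spin": 0},
    {"hand": 25, "dp": [0, 0, -0.04], "spin": 0},
    {"hand": 25, "dp": [0, 0, -0.12], "spin": 0},
    {"hand": 25, "dp": [0, 0, -0.24], "spin": 0},
    {"hand": 25, "dp": [0, 0, -0.36], "spin": 0},
    {"hand": 25, "dp": [0, 0, -0.48], "spin": 0},
    {"hand": 25, "dp": [0, 0, -0.54], "spin": 0},
    {"hand": 25, "dp": [0, 0, -0.54], "spin": 0}
  ],
  "force": 25
}}

```text
time: 18.9
ee_pos: [0.5799, -0.0928, 0.1442]
eef_rot: [0.748, 0.663, 0.001, 0.001]
ft_force: [0.4, -0.1, -2.9]
width: 0.0391
grip_force: 25.0
```

```bash
python3 - <<'E'
from h import *
go((.6206,.1694,.142,-.1345))
E
```

```text
t 18.9 at [ 0.5799 -0.0928  0.1442] yaw -0.1205 j [-0.59  0.39  0.84  1.7  -0.31  1.18  0.21] w 0.0391 F [ 0.4 -0.1 -2.9] g 25.0 tiltz [ 3.3e-03  5.0e-04 -1.0e+00]
(0.6206, 0.1694, 0.142, -0.1345) dp [1.0609, 0.0355, 0.0099] spin 0.0044
```

Call:
{"api": "carry_out", "payload": {
  "deltas": [
    {"hand": 25, "dp": [0.1, 0.005, 0], "spin": 0.004},
    {"hand": 25, "dp": [0.22, 0.01, 0], "spin": 0.004},
    {"hand": 25, "dp": [0.35, 0.015, 0], "spin": 0.004},
    {"hand": 25, "dp": [0.5, 0.02, 0], "spin": 0.004},
    {"hand": 25, "dp": [0.65, 0.025, 0], "spin": 0.004},
    {"hand": 25, "dp": [0.78, 0.03, 0], "spin": 0.004},
    {"hand": 25, "dp": [0.9, 0.035, 0], "spin": 0.004},
    {"hand": 25, "dp": [0.98, 0.035, 0], "spin": 0.004},
    {"hand": 25, "dp": [1, 0.035, 0], "spin": 0.004},
    {"hand": 25, "dp": [1, 0.035, 0], "spin": 0.004},
    {"hand": 25, "dp": [1, 0.035, 0], "spin": 0.004}
  ]
}}

```text
time: 20.0
ee_pos: [0.6176, 0.1522, 0.1421]
eef_rot: [0.753, 0.658, -0.0, 0.0]
ft_force: [0.7, -1.0, -2.6]
width: 0.0394
grip_force: 25.0
```

```bash
python3 - <<'E'
from h import *
go((.6206,.1694,.12,-.1345))
t=camera("top")[:,:,::-1];s=camera("side")[:,:,::-1]
def cr(im,x,y,w,h,k):
    o=cv2.resize(im[y:y+h,x:x+w],None,fx=k,fy=k,interpolation=cv2.INTER_CUBIC)
    o=cv2.convertScaleAbs(o,alpha=1.5,beta=15)
    for a in range(-(-x//10)*10,x+w,10): cv2.putText(o,"|%d"%a,((a-x)*k,10),0,.35,(0,0,255),1)
    for a in range(-(-y//10)*10,y+h,10): cv2.putText(o,"-%d"%a,(0,(a-y)*k+4),0,.35,(0,0,255),1)
    return o
cv2.imwrite("pics/c.png",np.hstack([cr(t,185,160,80,75,5),cr(s,255,130,80,75,5)]))
E
```

```text
t 20.0 at [0.6176 0.1522 0.1421] yaw -0.1354 j [-0.87  0.49  0.75  1.56 -0.35  1.22 -0.19] w 0.0394 F [ 0.7 -1.  -2.6] g 25.0 tiltz [-3.e-04 -1.e-03 -1.e+00]
(0.6206, 0.1694, 0.12, -0.1345) dp [0.0698, 0.0027, 0.0882] spin -0.0003
```

View pics/c.png

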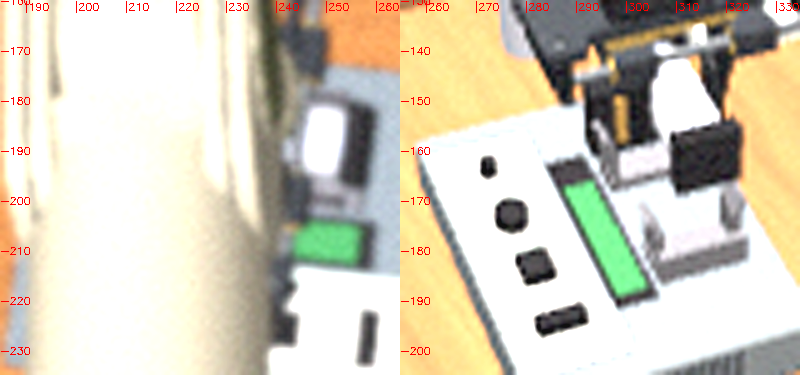

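The top view shows the arm covering most of the can, with the foot cap's end edge at about (260,180)–(258,197). The side view shows the foot face with corners at about (309,157), (323,154), (323,166), (310,168), above the near saddle. I'll fit the held pose from these points.

```bash
python3 - <<'E'
from h import *
s,p,f=pose(); print(p,f)
sv=crop(255,130,5,[(272,135),(340,122),(342,180),(275,192)])
tv=crop(185,160,5,[(375,97),(366,188)])
yaw=f
def res(q,useT=1,useS=1):
    c=np.array([p[0],p[1],q[2]])
    L=np.array([[-.022,-.055,.022],[.022,-.055,.022],[.022,-.055,-.022],[-.022,-.055,-.022]])+[q[0],q[1],0]
    W=place([p[0],p[1],yaw],L); W[:,2]+=q[2]
    r=[]
    if useS: r.append((proj("side",W)-sv).ravel())
    if useT: r.append((proj("top",W[[1,0]])-tv).ravel())
    return np.concatenate(r)
for a in ((1,1),(0,1)):
    r=least_squares(res,[0,0,p[2]+.019],args=a); print("offset x,y(tester axes), z",r.x.round(4),r.fun.round(1))
# tester check: contact block top edge and cradle seen in first top image
P=place([.576,.1754,-.1345],[[.045+.0315,.067,.110],[.045-.0315,.067,.110]])
print("contact edge pred crop",((proj("top",P)-[183,160])*7+3).round(0))
# saddle outer end (y=-55) top corners, incl. wall tops z=.098, in side crop
P=place([.576,.1754,-.1345],[[.045+a,-.055,.098] for a in(-.0305,.0305)]+[[.045+a,-.055,.05] for a in(-.0305,.0305)])
print("saddle pred side crop",((proj("side",P)-[255,130])*5+2).round(0).tolist())
E
```

```text
[0.6177126  0.15241015 0.14239076] -0.13558403341540856
offset x,y(tester axes), z [-0.0008 -0.0066  0.1648] [ 0.4  0.9  0.2 -0.  -0.5 -1.1 -0.   0.1  0.   1.1 -0.  -0.9]
offset x,y(tester axes), z [-0.0126 -0.0353  0.193 ] [ 0.2  0.8  0.4 -0.3 -0.3 -0.9 -0.3  0.3]
contact edge pred crop [[202.  99.]
 [184. 252.]]
saddle pred side crop [[252.0, 222.0], [338.0, 198.0], [253.0, 273.0], [337.0, 249.0]]
```

```bash
python3 - <<'E'
from h import *
s,p,f=pose()
T=[.576,.1754,-.1345]
kv=crop(255,130,5,[(88,167),(111,215),(136,266),(160,320),(252,280),(346,256)])
K=place(T,[[-.06,y,.067] for y in(.078,.026,-.026,-.078)]+[[.045+a,-.055,.05] for a in(-.0305,.0305)])
b=kv-proj("side",K); print("bias px",b.round(1).tolist()); b=np.median(b,0)
sv=crop(255,130,5,[(272,135),(340,122),(342,180),(275,192)])
tv=crop(185,160,5,[(375,97),(366,188)])
def W(q,z):
    return place([p[0],p[1],f],np.array([[-.022,-.055,z+.022],[.022,-.055,z+.022],[.022,-.055,z-.022],[-.022,-.055,z-.022]])+[q[0],q[1],0])
for bb in (0,b):
    for z in (.1594,.1614):
        rs=lambda q:(proj("side",W(q,z))+bb-sv).ravel()
        rt=lambda q:(proj("top",W(q,z)[[1,0]])-tv).ravel()
        for fn in (rs,rt): r=least_squares(fn,[0,0]); print(np.round(bb,1),z,r.x.round(4),r.fun.round(1))
E
```

```text
bias px [[0.7, 2.0], [0.7, 1.9], [0.8, 2.0], [0.5, 2.1], [-0.3, 1.3], [1.7, 1.3]]
0 0.1594 [ 0.0013 -0.0012] [ 0.4  1.   0.1  0.1 -0.5 -1.1 -0.   0. ]
0 0.1594 [-0.0001 -0.006 ] [ 0.  1. -0. -1.]
0 0.1614 [ 0.0005 -0.0032] [ 0.4  1.   0.1  0.  -0.5 -1.1 -0.   0.1]
0 0.1614 [-0.0002 -0.0062] [ 0.  1. -0. -1.]
[0.7 1.9] 0.1594 [0.0026 0.008 ] [ 0.5  0.9  0.1  0.1 -0.6 -1.1  0.   0. ]
[0.7 1.9] 0.1594 [-0.0001 -0.006 ] [ 0.  1. -0. -1.]
[0.7 1.9] 0.1614 [0.0018 0.0059] [ 0.5  0.9  0.1  0.1 -0.5 -1.  -0.   0. ]
[0.7 1.9] 0.1614 [-0.0002 -0.0062] [ 0.  1. -0. -1.]
```

```bash
python3 - <<'E'
from h import *
s,p,f=pose()
tp=crop(183,160,7,[(78,47),(707,118),(655,578),(22,512),(156,432),(281,446),(406,460),(527,473)])
for kz in (.0585,.063):
  for ez in (.05,.025,.0):
    tl=np.array([[.1,.135,.05],[.1,-.135,ez],[-.1,-.135,ez],[-.1,.135,.05]]+[[-.06,y,kz] for y in(.078,.026,-.026,-.078)])
    T,e=fit([("top",tl,tp)],[.6,.15,-.1]); print(kz,ez,T.round(4),e.round(1),"cradle",place(T,[[.045,0,.082]])[0].round(4))
kv=crop(255,130,5,[(88,167),(111,215),(136,266),(160,320),(252,280),(346,256)])
K=np.array([[-.06,y,.060] for y in(.078,.026,-.026,-.078)]+[[.045+a,-.055,.05] for a in(-.0305,.0305)])
q,e=fit([("side",K,kv)],T); print("side tester",q.round(4),e.round(1),"cradle",place(q,[[.045,0,.082]])[0].round(4))
sv=crop(255,130,5,[(272,135),(340,122),(342,180),(275,192)])
tv=crop(185,160,5,[(375,97),(366,188)])
z=.1597
W=lambda q:place([p[0],p[1],f],np.array([[-.022,-.041,z+.022],[.022,-.041,z+.022],[.022,-.055,z-.022],[-.022,-.055,z-.022]])+[q[0],q[1],0])
r=least_squares(lambda q:(proj("side",W(q))-sv).ravel(),[0,0]);print("side cap",r.x.round(4),r.fun.round(1))
r=least_squares(lambda q:(proj("top",W(q)[[2,3]])-tv).ravel(),[0,0]);print("top cap",r.x.round(4),r.fun.round(1))
E
```

```text
0.0585 0.05 [ 0.5761  0.176  -0.1358] [-0.4 -0.5  0.2 -0.6 -0.   0.7 -0.8  0.2  0.4  0.1  0.2  0.1 -0.  -0.
  0.3  0.1] cradle [0.6207 0.1699 0.082 ]
0.0585 0.025 [ 0.5764  0.1764 -0.1327] [-0.7 -0.5  0.3  0.1  0.4  0.3 -0.9  0.2  0.3  0.1  0.1 -0.  -0.1 -0.1
  0.3 -0.1] cradle [0.621  0.1705 0.082 ]
0.0585 0.0 [ 0.5767  0.1768 -0.1299] [-0.9 -0.5  0.5  0.9  0.9  0.  -0.9  0.3  0.2  0.1  0.  -0.1 -0.1 -0.2
  0.2 -0.3] cradle [0.6213 0.171  0.082 ]
0.063 0.05 [ 0.576   0.1757 -0.1351] [-0.4 -0.5  0.3 -0.6  0.1  0.7 -0.7  0.2  0.2  0.1  0.1  0.  -0.1 -0.
  0.3  0.1] cradle [0.6206 0.1696 0.082 ]
0.063 0.025 [ 0.5764  0.1761 -0.132 ] [-0.6 -0.5  0.4  0.1  0.6  0.3 -0.8  0.2  0.1  0.1 -0.  -0.  -0.1 -0.1
  0.3 -0.1] cradle [0.621  0.1701 0.082 ]
0.063 0.0 [ 0.5766  0.1764 -0.1292] [-0.8 -0.4  0.6  0.8  1.1 -0.  -0.8  0.3  0.1  0.1 -0.1 -0.1 -0.2 -0.3
  0.2 -0.3] cradle [0.6212 0.1706 0.082 ]
side tester [ 0.5762  0.1706 -0.1525] [ 0.4  0.   0.2  0.2 -0.2  0.2 -0.2  0.2  0.7 -0.3 -1.1 -0.1] cradle [0.6207 0.1638 0.082 ]
side cap [ 0.0013 -0.0085] [-0.4 -0.5 -0.7 -1.3  0.3  0.3  0.8  1.5]
top cap [ 0.0036 -0.0015] [ 0.   1.3 -0.  -1.3]
```

```bash
python3 - <<'E'
from h import *
go((.6208,.1718,.115,-.1345),(.6208,.1718,.095,-.1345))
E
```

```text
t 20.1 at [0.6177 0.1524 0.1424] yaw -0.1356 j [-0.87  0.49  0.75  1.56 -0.35  1.22 -0.19] w 0.0392 F [ 0.6 -0.5 -2.8] g 25.0 tiltz [ 1.e-04 -4.e-04 -1.e+00]
(0.6208, 0.1718, 0.115, -0.1345) dp [0.0786, 0.0017, 0.1095] spin -0.0003
(0.6208, 0.1718, 0.095, -0.1345) dp [0.0786, 0.0017, 0.1895] spin -0.0003
```

Call:
{"api": "carry_out", "payload": {
  "deltas": [
    {"hand": 25, "dp": [0.025, 0.002, 0], "spin": 0},
    {"hand": 25, "dp": [0.05, 0.002, 0], "spin": 0},
    {"hand": 25, "dp": [0.079, 0.002, 0], "spin": 0},
    {"hand": 25, "dp": [0.079, 0.002, 0.04], "spin": 0},
    {"hand": 25, "dp": [0.079, 0.002, 0.08], "spin": 0},
    {"hand": 25, "dp": [0.079, 0.002, 0.11], "spin": 0},
    {"hand": 25, "dp": [0.079, 0.002, 0.13], "spin": 0},
    {"hand": 25, "dp": [0.079, 0.002, 0.15], "spin": 0},
    {"hand": 25, "dp": [0.079, 0.002, 0.17], "spin": 0},
    {"hand": 25, "dp": [0.079, 0.002, 0.19], "spin": 0},
    {"hand": 25, "dp": [0.079, 0.002, 0.19], "spin": 0}
  ]
}}

```text
time: 21.2
ee_pos: [0.6204, 0.1739, 0.0941]
eef_rot: [0.753, 0.659, -0.0, -0.0]
ft_force: [0.5, 0.2, -2.4]
width: 0.0396
grip_force: 25.0
```

```bash
python3 - <<'E'
from h import *
go((.6208,.1718,.067,-.1345)); print(read_state()["torque"])
E
```

```text
t 21.2 at [0.6204 0.1739 0.0941] yaw -0.1331 j [-0.87  0.56  0.72  1.59 -0.39  1.15 -0.2 ] w 0.0396 F [ 0.5  0.2 -2.4] g 25.0 tiltz [-8.e-04 -2.e-04 -1.e+00]
(0.6208, 0.1718, 0.067, -0.1345) dp [-0.0082, 0.0028, 0.1083] spin 0.0005
[-0.09578918  0.07375317 -0.02201278]
```

Call:
{"api": "carry_out", "payload": {
  "deltas": [
    {"hand": 25, "dp": [-0.008, 0.001, 0.016], "spin": 0},
    {"hand": 25, "dp": [-0.008, 0.001, 0.032], "spin": 0},
    {"hand": 25, "dp": [-0.008, 0.001, 0.048], "spin": 0},
    {"hand": 25, "dp": [-0.008, 0.001, 0.064], "spin": 0},
    {"hand": 25, "dp": [-0.008, 0.001, 0.08], "spin": 0},
    {"hand": 25, "dp": [-0.008, 0.001, 0.092], "spin": 0},
    {"hand": 25, "dp": [-0.008, 0.001, 0.102], "spin": 0},
    {"hand": 25, "dp": [-0.008, 0.001, 0.106], "spin": 0},
    {"hand": 25, "dp": [-0.008, 0.001, 0.106], "spin": 0}
  ]
}}

```text
time: 22.1
ee_pos: [0.6207, 0.172, 0.0682]
eef_rot: [0.753, 0.659, -0.0, -0.0]
ft_force: [-0.4, 0.3, -1.9]
width: 0.0393
grip_force: 25.0
```

```bash
python3 - <<'E'
from h import *
go((.6208,.1718,.065,-.1345)); print(read_state()["torque"])
E
```

```text
t 22.1 at [0.6207 0.172  0.0682] yaw -0.133 j [-0.86  0.58  0.7   1.61 -0.41  1.1  -0.18] w 0.0393 F [-0.4  0.3 -1.9] g 25.0 tiltz [-0.  0. -1.]
(0.6208, 0.1718, 0.065, -0.1345) dp [-0.0006, 0.0004, 0.0128] spin 0.0005
[-0.06699531  0.06641362  0.01570061]
```

Call:
{"api": "carry_out", "payload": {
  "deltas": [
    {"hand": 25, "dp": [0, 0, 0.004], "spin": 0},
    {"hand": 25, "dp": [0, 0, 0.007], "spin": 0},
    {"hand": 25, "dp": [0, 0, 0.01], "spin": 0},
    {"hand": 25, "dp": [0, 0, 0.01], "spin": 0}
  ]
}}

```text
time: 22.5
ee_pos: [0.6207, 0.172, 0.0657]
eef_rot: [0.753, 0.659, -0.0, -0.0]
ft_force: [-0.0, 0.0, -3.3]
width: 0.0389
grip_force: 25.0
```

Call:
{"api": "carry_out", "payload": {
  "deltas": [
    {"hand": 25, "dp": [0, 0, 0.002], "spin": 0},
    {"hand": 25, "dp": [0, 0, 0.004], "spin": 0},
    {"hand": 25, "dp": [0, 0, 0.004], "spin": 0}
  ]
}}

```text
time: 22.8
ee_pos: [0.6207, 0.172, 0.0647]
eef_rot: [0.753, 0.659, -0.0, -0.0]
ft_force: [-0.7, -0.5, -1.9]
width: 0.039
grip_force: 25.0
```

Call:
{"api": "carry_out", "payload": {
  "deltas": [
    {"hand": 25, "dp": [0, 0, 0.002], "spin": 0},
    {"hand": 25, "dp": [0, 0, 0.004], "spin": 0},
    {"hand": 25, "dp": [0, 0, 0.004], "spin": 0}
  ]
}}

```text
time: 23.1
ee_pos: [0.6208, 0.172, 0.0643]
eef_rot: [0.753, 0.659, 0.0, -0.0]
ft_force: [-3.2, -0.3, 4.7]
width: 0.0395
grip_force: 25.0
```

Call:
{"api": "carry_out", "payload": {
  "deltas": [
    {"hand": 25, "dp": [0, 0, 0.002], "spin": 0},
    {"hand": 25, "dp": [0, 0, 0.004], "spin": 0},
    {"hand": 25, "dp": [0, 0, 0.004], "spin": 0}
  ]
}}

```text
time: 23.4
ee_pos: [0.6208, 0.172, 0.0642]
eef_rot: [0.753, 0.658, 0.0, -0.0]
ft_force: [-7.7, -1.8, 13.3]
width: 0.0395
grip_force: 25.0
```

Call:
{"api": "carry_out", "payload": {
  "deltas": [
    {"hand": 25, "dp": [0, 0, -0.004], "spin": 0},
    {"hand": 38, "dp": [0, 0, -0.004], "spin": 0},
    {"hand": 41, "dp": [0, 0, -0.004], "spin": 0},
    {"hand": 44, "dp": [0, 0, -0.004], "spin": 0},
    {"hand": 50, "dp": [0, 0, -0.004], "spin": 0},
    {"hand": 60, "dp": [0, 0, -0.004], "spin": 0},
    {"hand": 66, "dp": [0, 0, -0.004], "spin": 0},
    {"hand": 66, "dp": [0, 0, -0.004], "spin": 0},
    {"hand": 66, "dp": [0, 0, -0.004], "spin": 0},
    {"hand": 66, "dp": [0, 0, -0.1], "spin": 0},
    {"hand": 66, "dp": [0, 0, -0.25], "spin": 0},
    {"hand": 66, "dp": [0, 0, -0.4], "spin": 0},
    {"hand": 66, "dp": [0, 0, -0.5], "spin": 0},
    {"hand": 66, "dp": [0, 0, -0.5], "spin": 0}
  ],
  "force": 5
}}

```text
time: 24.8
ee_pos: [0.6226, 0.1721, 0.1919]
eef_rot: [0.753, 0.658, 0.003, 0.001]
ft_force: [-0.3, 0.1, -0.4]
width: 0.0657
grip_force: 0.0
```

```bash
python3 - <<'E'
from h import *
T=[.5762,.176,-.1345]
for n,y in(("round",.026),("bar",-.078),("square",-.026)):
    k=place(T,[[-.06,y,.067]])[0]; print(n,k.round(4)); go((k[0],k[1],.09,-.1345+np.pi/2))
im=camera("side").astype(int)
# can visible in cradle?
L=np.array([[0,a,.082+.02] for a in(-.041,0,.041)])+[.045,0,0]
print("can top px",proj("side",place(T,L)).round(0).tolist(),[im[int(v),int(u)].tolist() for u,v in proj("side",place(T,L))])
m=((im.max(2)-im.min(2)<25)&(im.min(2)>150))[130:175,290:330]
for r in m: print("".join("#" if v else "." for v in r))
E
```

```text
round [0.5202 0.2098 0.067 ]
t 24.8 at [0.6226 0.1721 0.1919] yaw -0.1332 j [-0.9   0.47  0.77  1.48 -0.33  1.31 -0.23] w 0.0657 F [-0.3  0.1 -0.4] g 0.0 tiltz [ 0.0057  0.0024 -1.    ]
(np.float64(0.5202283557823286), np.float64(0.20981087167717524), 0.09, 1.4362963267948965) dp [0.094, -0.4281, 0.4057] spin -0.4996
bar [0.5063 0.1068 0.067 ]
t 24.8 at [0.6226 0.1721 0.1919] yaw -0.1332 j [-0.9   0.47  0.77  1.48 -0.33  1.31 -0.23] w 0.0657 F [-0.3  0.1 -0.4] g 0.0 tiltz [ 0.0057  0.0024 -1.    ]
(np.float64(0.5062824920543141), np.float64(0.10675014741773853), 0.09, 1.4362963267948965) dp [-0.322, -0.4286, 0.4044] spin -0.4996
square [0.5133 0.1583 0.067 ]
t 24.8 at [0.6226 0.1721 0.1919] yaw -0.1332 j [-0.9   0.47  0.77  1.48 -0.33  1.31 -0.23] w 0.0657 F [-0.3  0.1 -0.4] g 0.0 tiltz [ 0.0057  0.0024 -1.    ]
(np.float64(0.5132554239183214), np.float64(0.1582805095474569), 0.09, 1.4362963267948965) dp [-0.114, -0.4283, 0.405] spin -0.4996
can top px [[312.0, 168.0], [308.0, 160.0], [303.0, 152.0]] [[252, 253, 255], [248, 249, 253], [35, 30, 35]]
..................#########......##
[... 1109 characters left out ...]
...
##........############..###.............
##........############..###.............
..#.......#############.####............
...........##################...........
...#.......##################...........
....#.......##################..........
.............#################..........
.............#############.####.........
..............###############...........
..............#############.............
...........##..###########..............
.......###############..................
........#####...##......................
........#####...#.................#.....
.........####.....................#.....
.........####.....................##....
..........###.....................##....
```

The can now shows in the cradle in the side view, so it is loaded and released. Next: close the fingers and hover over the large round key.

```bash
python3 - <<'E'
from h import *
go((.5202,.2098,.13,-.1345),(.5202,.2098,.08,-.1345))
E
```

```text
t 24.85 at [0.6216 0.1721 0.1895] yaw -0.1331 j [-0.9   0.47  0.77  1.49 -0.33  1.31 -0.23] w 0.0656 F [ 0.2 -0.9 -1.1] g 0.0 tiltz [ 0.0029  0.0015 -1.    ]
(0.5202, 0.2098, 0.13, -0.1345) dp [0.0952, -0.4227, 0.2371] spin 0.0004
(0.5202, 0.2098, 0.08, -0.1345) dp [0.0949, -0.4232, 0.4371] spin 0.0004
```

Call:
{"api": "carry_out", "payload": {
  "deltas": [
    {"hand": 0, "dp": [0.02, -0.1, 0], "spin": 0},
    {"hand": 0, "dp": [0.04, -0.2, 0], "spin": 0},
    {"hand": 0, "dp": [0.07, -0.3, 0], "spin": 0},
    {"hand": 0, "dp": [0.095, -0.38, 0], "spin": 0},
    {"hand": 0, "dp": [0.095, -0.423, 0.1], "spin": 0},
    {"hand": 0, "dp": [0.095, -0.423, 0.2], "spin": 0},
    {"hand": 0, "dp": [0.095, -0.423, 0.3], "spin": 0},
    {"hand": 0, "dp": [0.095, -0.423, 0.38], "spin": 0},
    {"hand": 0, "dp": [0.095, -0.423, 0.437], "spin": 0},
    {"hand": 0, "dp": [0.095, -0.423, 0.437], "spin": 0},
    {"hand": 0, "dp": [0.095, -0.423, 0.437], "spin": 0}
  ]
}}

```text
time: 25.95
ee_pos: [0.5191, 0.2094, 0.0787]
eef_rot: [0.753, 0.658, -0.0, 0.0]
ft_force: [0.7, 0.4, 1.2]
width: 0.0007
grip_force: 0.0
```

```bash
python3 - <<'E'
from h import *
go((.5202,.2098,.0605,-.1345))
E
```

```text
t 25.95 at [0.5191 0.2094 0.0787] yaw -0.1333 j [-1.08  0.39  0.74  1.83 -0.3   1.04 -0.35] w 0.0007 F [0.7 0.4 1.2] g 0.0 tiltz [-1.e-04 -4.e-04 -1.e+00]
(0.5202, 0.2098, 0.0605, -0.1345) dp [0.0023, 0.0039, 0.0727] spin 0.0004
```

Call:
{"api": "carry_out", "payload": {
  "deltas": [
    {"hand": 0, "dp": [0.002, 0.004, 0.03], "spin": 0},
    {"hand": 0, "dp": [0.002, 0.004, 0.05], "spin": 0},
    {"hand": 0, "dp": [0.002, 0.004, 0.062], "spin": 0},
    {"hand": 0, "dp": [0.002, 0.004, 0.07], "spin": 0},
    {"hand": 0, "dp": [0.002, 0.004, 0.073], "spin": 0},
    {"hand": 0, "dp": [0.002, 0.004, 0.073], "spin": 0}
  ]
}}

```text
time: 26.55
ee_pos: [0.5204, 0.2102, 0.0606]
eef_rot: [0.753, 0.659, 0.0, -0.0]
ft_force: [0.6, 1.1, 5.5]
width: 0.0003
grip_force: 2.3
```

Call:
{"api": "carry_out", "payload": {
  "deltas": [
    {"hand": 0, "dp": [0, 0, 0.003], "spin": 0},
    {"hand": 0, "dp": [0, 0, 0.006], "spin": 0},
    {"hand": 0, "dp": [0, 0, 0.006], "spin": 0}
  ]
}}

```text
time: 26.85
ee_pos: [0.5205, 0.2102, 0.0601]
eef_rot: [0.753, 0.659, 0.001, -0.0]
ft_force: [-4.3, -0.5, 17.0]
width: 0.001
grip_force: 8.5
```

Call:
{"api": "carry_out", "payload": {
  "deltas": [
    {"hand": 0, "dp": [0, 0, -0.03], "spin": 0},
    {"hand": 0, "dp": [0, 0, -0.08], "spin": 0},
    {"hand": 0, "dp": [0, 0, -0.14], "spin": 0},
    {"hand": 0, "dp": [-0.1, 0, -0.16], "spin": 0},
    {"hand": 0, "dp": [-0.2, 0, -0.16], "spin": 0},
    {"hand": 0, "dp": [-0.3, 0, -0.16], "spin": 0},
    {"hand": 0, "dp": [-0.38, 0, -0.16], "spin": 0},
    {"hand": 0, "dp": [-0.416, 0, -0.16], "spin": 0},
    {"hand": 0, "dp": [-0.416, 0, -0.1], "spin": 0},
    {"hand": 0, "dp": [-0.416, 0, -0.08], "spin": 0},
    {"hand": 0, "dp": [-0.416, 0, -0.08], "spin": 0}
  ]
}}

```text
time: 27.95
ee_pos: [0.5055, 0.1077, 0.0774]
eef_rot: [0.752, 0.659, -0.001, -0.0]
ft_force: [-1.0, -0.7, -0.4]
width: 0.0005
grip_force: 0.0
```

```bash
python3 - <<'E'
from h import *
go((.5063,.1068,.0605,-.1345))
E
```

```text
t 27.95 at [0.5055 0.1077 0.0774] yaw -0.1316 j [-0.99  0.29  0.8   1.94 -0.25  1.01 -0.21] w 0.0005 F [-1.  -0.7 -0.4] g 0.0 tiltz [-0.002  -0.0011 -1.    ]
(0.5063, 0.1068, 0.0605, -0.1345) dp [-0.0029, 0.0037, 0.0678] spin 0.0009
```

Call:
{"api": "carry_out", "payload": {
  "deltas": [
    {"hand": 0, "dp": [-0.003, 0.003, 0.03], "spin": 0},
    {"hand": 0, "dp": [-0.003, 0.003, 0.05], "spin": 0},
    {"hand": 0, "dp": [-0.003, 0.003, 0.062], "spin": 0},
    {"hand": 0, "dp": [-0.003, 0.003, 0.069], "spin": 0},
    {"hand": 0, "dp": [-0.003, 0.003, 0.073], "spin": 0},
    {"hand": 0, "dp": [-0.003, 0.003, 0.073], "spin": 0},
    {"hand": 0, "dp": [-0.003, 0.003, 0.073], "spin": 0}
  ]
}}

```text
time: 28.65
ee_pos: [0.507, 0.1063, 0.0608]
eef_rot: [0.752, 0.659, 0.0, -0.0]
ft_force: [-1.4, 1.8, 4.4]
width: 0.0004
grip_force: 2.3
```

Call:
{"api": "carry_out", "payload": {
  "deltas": [
    {"hand": 0, "dp": [0, 0, 0.004], "spin": 0},
    {"hand": 0, "dp": [0, 0, 0.007], "spin": 0},
    {"hand": 0, "dp": [0, 0, 0.007], "spin": 0}
  ]
}}

```text
time: 28.95
ee_pos: [0.5071, 0.1063, 0.0599]
eef_rot: [0.753, 0.659, 0.0, -0.001]
ft_force: [-7.7, 1.9, 21.0]
width: 0.0007
grip_force: 10.1
```

Bar key fully down (hard stop, 21 N). Now the square key, +52 mm along tester y.

Call:
{"api": "carry_out", "payload": {
  "deltas": [
    {"hand": 0, "dp": [0, 0, -0.03], "spin": 0},
    {"hand": 0, "dp": [0, 0, -0.08], "spin": 0},
    {"hand": 0, "dp": [0, 0, -0.14], "spin": 0},
    {"hand": 0, "dp": [0.08, 0, -0.16], "spin": 0},
    {"hand": 0, "dp": [0.15, 0, -0.16], "spin": 0},
    {"hand": 0, "dp": [0.208, 0, -0.16], "spin": 0},
    {"hand": 0, "dp": [0.208, 0, -0.16], "spin": 0},
    {"hand": 0, "dp": [0.208, 0, -0.1], "spin": 0},
    {"hand": 0, "dp": [0.208, 0, -0.08], "spin": 0},
    {"hand": 0, "dp": [0.208, 0, -0.08], "spin": 0}
  ]
}}

```text
time: 29.95
ee_pos: [0.5129, 0.1562, 0.0773]
eef_rot: [0.753, 0.658, -0.001, -0.0]
ft_force: [-0.5, 0.0, 0.4]
width: 0.0007
grip_force: 0.0
```

```bash
python3 - <<'E'
from h import *
go((.5133,.1583,.0605,-.1345))
E
```

```text
t 29.95 at [0.5129 0.1562 0.0773] yaw -0.1343 j [-1.04  0.34  0.77  1.89 -0.27  1.02 -0.28] w 0.0007 F [-0.5  0.   0.4] g 0.0 tiltz [-0.0023 -0.0017 -1.    ]
(0.5133, 0.1583, 0.0605, -0.1345) dp [0.0087, 0.0005, 0.0672] spin 0.0001
```

Call:
{"api": "carry_out", "payload": {
  "deltas": [
    {"hand": 0, "dp": [0.005, 0, 0.03], "spin": 0},
    {"hand": 0, "dp": [0.005, 0, 0.05], "spin": 0},
    {"hand": 0, "dp": [0.005, 0, 0.062], "spin": 0},
    {"hand": 0, "dp": [0.005, 0, 0.069], "spin": 0},
    {"hand": 0, "dp": [0.005, 0, 0.073], "spin": 0},
    {"hand": 0, "dp": [0.005, 0, 0.076], "spin": 0},
    {"hand": 0, "dp": [0.005, 0, 0.078], "spin": 0},
    {"hand": 0, "dp": [0.005, 0, 0.078], "spin": 0}
  ]
}}

```text
time: 30.75
ee_pos: [0.5141, 0.1587, 0.0602]
eef_rot: [0.753, 0.658, 0.0, -0.0]
ft_force: [-5.6, -1.0, 14.3]
width: 0.0005
grip_force: 7.0
```

Call:
{"api": "carry_out", "payload": {
  "deltas": [
    {"hand": 0, "dp": [0, 0, -0.03], "spin": 0},
    {"hand": 0, "dp": [0, 0, -0.1], "spin": 0},
    {"hand": 0, "dp": [0, 0, -0.25], "spin": 0},
    {"hand": 0, "dp": [0, 0, -0.45], "spin": 0},
    {"hand": 0, "dp": [-0.2, 0, -0.6], "spin": 0},
    {"hand": 0, "dp": [-0.4, 0, -0.6], "spin": 0},
    {"hand": 0, "dp": [-0.6, 0, -0.6], "spin": 0},
    {"hand": 0, "dp": [-0.8, 0, -0.6], "spin": 0},
    {"hand": 0, "dp": [-1, 0, -0.6], "spin": 0},
    {"hand": 0, "dp": [-1, 0, -0.6], "spin": 0},
    {"hand": 0, "dp": [-1, 0, -0.6], "spin": 0},
    {"hand": 0, "dp": [-1, 0, -0.6], "spin": 0}
  ]
}}

```text
time: 31.95
ee_pos: [0.4811, -0.0876, 0.2092]
eef_rot: [0.752, 0.659, 0.0, -0.0]
ft_force: [-0.1, -0.3, 0.4]
width: 0.0003
grip_force: 0.0
```

```bash
python3 - <<'E'
from h import *
im=camera("top"); T=[.5762,.176,-.1345]
g=(im.min(2)>120)&(im.max(2).astype(int)-im.min(2)<40)
for v in range(170,202): print(v,"".join("#" if im[v,u].min()>200 else "+" if g[v,u] else "B" if im[v,u].max()<70 else "o" if im[v,u,0]>im[v,u,2]+40 else "." for u in range(198,266)))
L=[[.045+a,b,.082+c] for a,b,c in((.02,.041,.0),(-.02,.041,0),(.02,-.041,0),(-.02,-.041,0),(.022,-.055,.022),(-.022,-.055,.022),(0,.063,0))]
print(proj("top",place(T,L)).round(1).tolist())
print({n:[int(im[int(v),int(u)].max()) for u,v in proj("top",place(T,[[-.06,y,.06]]))] for n,y in(("small",.078),("round",.026),("sq",-.026),("bar",-.078))})
E
```

```text
170 .................................ooooooooooooooooooooooooooooooooooo
171 ..........................................oooooooooooooooooooooooooo
172 ..................................................oooooooooooooooooo
173 ...........................................................ooooooooo
174 .......BBBBBB.......................................................
175 .......BBBBBBBB.....................................................
176 .......BBBBBBBBB....................................................
177 .......BBBBBBBBBB....BBB............................................
178 .......BBBBBBBBBB...BBBBBB.B........................................
179 .......BBBBBBBBBB..BBBBB............................................
180 ......BBBBBBBBBBB..BBBB..+++.......................B................
181 ......BBBBBBBooooo.BBBB.++++++++++++++...+..........BBBBB...........
182 ......BBBBBBBooooooBBB.++++++++++++++++++++++++.....BBBBBB..........
183 ......BBBBBBBBBooo.BBB.++######++++++++++++++++++++.BBBBBB..........
184 ......BBBBBBBBBB..BBBB.+##############+++++++++++++..BBBBB.........+
185 .
[... 704 characters left out ...]
+++.BBBBB...........
195 ......BBBBBBBBB.....B................+++++++++++++.BBBBBB...........
196 .........BBBBB...........................++..+++++.BBBBBB...........
197 ....................................................BBBB............
198 .....................................................BBB............
199 ..................................+.................BBB.............
200 ............BBBBBBBBBB................................B.........+...
201 ............BBBBBBBBBB..............................................
[[221.6, 179.7], [219.9, 193.4], [249.7, 182.8], [248.1, 196.4], [253.8, 181.8], [252.0, 197.1], [213.2, 185.7]]
{'small': [46], 'round': [32], 'sq': [39], 'bar': [36]}
```

```bash
python3 -c "
from bench import *
print(close_job())"
```

```text
the job is handed in; nothing more can be done
None
```

The job is handed in: the capacitor lies released in the tester's cradle with its studs towards the contact block, and the large round, bar and square keys were each pressed to the stop in that order, within about 32 s of the 72 s; the result was not shown to me.

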